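# Hang the link plates to dry and set the fan

## Robot

A 7-joint arm with a two-finger parallel gripper is mounted at the origin on the work surface. World frame = base frame: x ahead of the robot, y to its left, z up, the work surface at z = 0. Lengths are in m, angles in rad, forces in N, time in s.
With the tool pointing down it reaches from about 0.425 to 0.875 m from the base axis. Payload 8.4 kg.
Tool frame: the origin (TCP) lies on the centre line of the jaws, within the pads' length; the fingertips stand 25 mm ahead of it and the grasp point (between the pads) lies 6 mm ahead of it; z points along the fingers, y is the direction in which the jaws open and shut (so a half turn about z gives the same grasp; the last joint's range is limited). The gripper opens to 87 mm and grips with 3 to 60 N. Pads are 19 mm wide; open, the fingers measure 117 mm over their backs; the gripper's body (75 mm by 190 mm) begins 51 mm behind the grasp point.
Start: joints at [1.227, 0.333, 0.04, 1.465, -0.013, 1.343, -0.059], TCP at [0.158, -0.631, 0.248] pointing down, gripper open.
Joint ranges: [-2.58, 2.58], [-0.38, 2.09], [-1.3, 1.39], [0.25, 2.4], [-1.5, 4.64], [0.08, 2.09], [-2.65, 2.65]. Speed limits (rad/s): [2.22, 2.22, 2.79, 2.79, 3.14, 3.14, 3.14].

## Interface

Orientations are given as a rotation vector (axis times angle).
In Python, from cell import sensors, eyes, r gives the robot as it stands.
- The arm moves only by the tool move_arm, never from a script. Its argument "moves" is a list of rows, each a list of 7 numbers: the turn, a rotation vector about the world's x, y, z in degrees, then the shift along the world's x, y, z in mm, then the closure, from -1 (fully open) to 1 (shut). In form: [[rx, ry, rz, x, y, z, claw], ...]. A call has 1 to 20 rows; each row shifts and turns the commanded pose from where the row before left it; what a row does not reach is not made up. A row lasts 1/10 s, in which the tool goes at most 50 mm and 8.59 degrees, less where a joint would pass 70% of its speed; a pose out of reach is approached as far as the arm can. A call is refused whole if a number of a shift passes 50 or a number of a turn 8.59, either way. A call with a gripper value outside its range is refused whole. The fingers move at their own pace and stop on an object; "grip_force" is the grip in N (left out, the last holds). Time passes only in rows, so rows that do not move let the fingers close. It gives the time, the measured TCP pose, the force and the opening at its end, in the units of the state.
- sensors.get_state(): the state, without advancing time (a new reading comes with each control period).
- eyes.snapshot(name): name is "scene" or "top"; returns a dict with "pixels" (400x640x3 uint8, red, green, blue), "camera_matrix" (3x3 intrinsics, pixels), "dist" ([k1, k2, p1, p2, k3] as OpenCV has them; the pictures are not rectified), "R" (3x3) and "t" (3): a world point X has camera coordinates R X + t. Camera axes: x right, y down, z forward; pixel columns grow to the right and rows downward; lengths in m; the calibration is good to about 2 mm. A picture is of the moment at which its call begins. There is no depth.
- r.job_done(): hands the job in, once; it reports no verdict.
The state is a dict: "t": time; "joint_positions": joint angles; "qvel": joint speeds; "joint_torque": joint torques, N m; "tcp_pos": TCP position; "tool_rot": TCP orientation; "wrist_force": force on the tool from outside, world axes, zero at the start; "ft_torque": the same for the moment, N m; "grip_width": finger opening in m.
Only numpy, scipy, OpenCV 4.12 (cv2) and the standard library are available. Lean on these libraries where they do the work, as an engineer would, in place of code of your own. Each camera call takes 0.05 s, during which the arm holds its last target.

## Task

Fold the drying booth's front flap all the way down and hang every yellow link plate on the desk by its eye, each on a pin of its own. Then push the flap fully shut, and after that turn the fan dial to speed 5, counting the clicks from the big white off tick. Leave the other things on the desk where they are.

Things in the scene. Friction and masses are not known exactly. Their poses are not given: they have to be found in the camera images.
- plate0_mid (a point): Middle of a loose yellow link plate, half-way up (5 mm over the desk), near its centre of mass; x points to its eye, z is its normal. Flat, 70 g, 10 mm thick, 140 mm long: strip 30 mm wide (from 65 mm behind this point to 25 mm ahead) with a round eye at one end, 46 mm across. 2 or 3 equal plates are present, eyes pointing away from the robot within 30 degrees.
- plate0_eye (a point): Centre of the 30 mm through hole in that plate's eye, 47 mm from the plate's middle along x, half-way through the thickness; axes as the plate's.
- plate1_mid (a point): Middle of a loose yellow link plate, half-way up (5 mm over the desk), near its centre of mass; x points to its eye, z is its normal. Flat, 70 g, 10 mm thick, 140 mm long: strip 30 mm wide (from 65 mm behind this point to 25 mm ahead) with a round eye at one end, 46 mm across. 2 or 3 equal plates are present, eyes pointing away from the robot within 30 degrees.
- plate1_eye (a point): Centre of the 30 mm through hole in that plate's eye, 47 mm from the plate's middle along x, half-way through the thickness; axes as the plate's.
- plate2_mid (a point): Middle of a loose yellow link plate, half-way up (5 mm over the desk), near its centre of mass; x points to its eye, z is its normal. Flat, 70 g, 10 mm thick, 140 mm long: strip 30 mm wide (from 65 mm behind this point to 25 mm ahead) with a round eye at one end, 46 mm across. 2 or 3 equal plates are present, eyes pointing away from the robot within 30 degrees.
- plate2_eye (a point): Centre of the 30 mm through hole in that plate's eye, 47 mm from the plate's middle along x, half-way through the thickness; axes as the plate's.
- pin0_root (a point): Root of pin 0 of the drying booth, 175 mm above the desk, where its axis meets the near face of the rail. Axes are the booth's: x from flap to rail, z up. Each steel pin, 8 mm thick, 70 mm long, rises 50 degrees above level towards the flap (end 45 mm before, 54 mm above the root). Four pins, 68 mm apart; pin 0 at the -y end. An eye put over it slides down to the rail, and the plate swings to hang.
- pin1_root (a point): Root of pin 1 of the drying booth, 175 mm above the desk, where its axis meets the near face of the rail. Axes are the booth's: x from flap to rail, z up. Each steel pin, 8 mm thick, 70 mm long, rises 50 degrees above level towards the flap (end 45 mm before, 54 mm above the root). Four pins, 68 mm apart; pin 0 at the -y end. An eye put over it slides down to the rail, and the plate swings to hang.
- pin2_root (a point): Root of pin 2 of the drying booth, 175 mm above the desk, where its axis meets the near face of the rail. Axes are the booth's: x from flap to rail, z up. Each steel pin, 8 mm thick, 70 mm long, rises 50 degrees above level towards the flap (end 45 mm before, 54 mm above the root). Four pins, 68 mm apart; pin 0 at the -y end. An eye put over it slides down to the rail, and the plate swings to hang.
- pin3_root (a point): Root of pin 3 of the drying booth, 175 mm above the desk, where its axis meets the near face of the rail. Axes are the booth's: x from flap to rail, z up. Each steel pin, 8 mm thick, 70 mm long, rises 50 degrees above level towards the flap (end 45 mm before, 54 mm above the root). Four pins, 68 mm apart; pin 0 at the -y end. An eye put over it slides down to the rail, and the plate swings to hang.
- flap_hinge (a point): Middle of the hinge line at the booth's lower front edge, 30 mm above the desk; axes are the booth's: x to the rail, whose near face is 110 mm behind the hinge, y along the hinge. Booth: 300 mm wide, open above, floor 12 mm thick, side walls up to 177 mm, end pins 40 mm from them; rail 152 to 192 mm above the desk, open back with two wires below it.
- flap_bar (a point): Middle of the pull bar on the flap's upper edge: round steel bar, 10 mm thick, 120 mm long along the booth's y, on a stub at each end, 35 mm clear of the edge. It lies 180 mm from the hinge and 5 mm in front of the hinge plane: 210 mm above the desk when shut; 180 mm before the hinge and 25 mm above the desk when fully down. Axes turn with the flap.
- flap (a joint): Angle of the grey front flap (panel 296 x 140 x 10 mm, 350 g), hinged along its bottom edge: 0 = shut, upright (stop); 1.57 = folded down level towards the robot (stop). Starts shut or up to 0.2 ajar. A stiff hinge (0.42 N m) holds it at any angle; it takes up to 5 N at the bar to move.
- dial_grip (a point): Middle of the fan dial's grip bar, on its upright axis, 83 mm above the desk: black bar 50 mm long, 14 mm wide, 34 mm tall (top 94 mm above the desk), over a 52 mm disc on the grey controller (fixed box 100 x 100 x 50 mm). x lies along the bar; the white pointer line is on its -x half. Axes turn with the dial.
- dial (a joint): Dial angle, growing clockwise seen from above. Seven detents 0.5236 rad (30 degrees) apart: 0 = off (pointer at the big white tick, on the side facing the robot), then speeds 1 to 6 at small ticks; speed 5 = 2.618; stops at 0 and 3.142. Let go, it clicks into the nearest detent; a click takes about 0.1 N m. Starts at off, 1 or 2.
- hexkey: Bystander: dark steel hex key, L shape 110 x 30 mm, 8 mm thick, lying on the desk. Origin at the centre of its underside half-way along.
- cylinder: Bystander: black pneumatic cylinder with steel rod, 225 mm long, 32 mm thick, lying on the desk. Origin at the centre of its underside half-way along.
- fitting: Bystander: short steel and black hose fitting, 32 mm across, 40 mm tall. Origin at the centre of its underside.
- tape: Bystander: roll of white tape lying flat, 90 mm across, 24 mm tall. Origin at the centre of its underside.
- glue: Bystander: white jar of adhesive, 54 mm across, 110 mm tall. Origin at the centre of its underside.
Mind the look-alikes: they are no part of the job. What is shaped like the part that bears plate1_mid but purple is not meant.

How it is judged:
On the way, in this order (a step that is already met when the one before it is completed fails the run):
1. the flap is folded all the way down (value of joint flap above 1.45 rad), for 0.2 s.
2. every plate hangs by its eye on a pin of its own, let go, with the flap still down (((distance between plate0_eye and pin0_root below 0.035 m and angle between plate0_eye's own x axis and vertical below 0.4 rad) or (distance between plate0_eye and pin1_root below 0.035 m and angle between plate0_eye's own x axis and vertical below 0.4 rad) or (distance between plate0_eye and pin2_root below 0.035 m and angle between plate0_eye's own x axis and vertical below 0.4 rad) or (distance between plate0_eye and pin3_root below 0.035 m and angle between plate0_eye's own x axis and vertical below 0.4 rad)) and ((distance between plate1_eye and pin0_root below 0.035 m and angle between plate1_eye's own x axis and vertical below 0.4 rad) or (distance between plate1_eye and pin1_root below 0.035 m and angle between plate1_eye's own x axis and vertical below 0.4 rad) or (distance between plate1_eye and pin2_root below 0.035 m and angle between plate1_eye's own x axis and vertical below 0.4 rad) or (distance between plate1_eye and pin3_root below 0.035 m and angle between plate1_eye's own x axis and vertical below 0.4 rad)) and ((distance between plate2_eye and pin0_root below 0.035 m and angle between plate2_eye's own x axis and vertical below 0.4 rad) or (distance between plate2_eye and pin1_root below 0.035 m and angle between plate2_eye's own x axis and vertical below 0.4 rad) or (distance between plate2_eye and pin2_root below 0.035 m and angle between plate2_eye's own x axis and vertical below 0.4 rad) or (distance between plate2_eye and pin3_root below 0.035 m and angle between plate2_eye's own x axis and vertical below 0.4 rad)) and distance between plate0_eye and plate1_eye above 0.045 m and distance between each of plate0_eye, plate1_eye and plate2_eye above 0.045 m and contact force between each of plate0, plate1, plate2 and the fingers below 0.1 N and value of joint flap above 1.2 rad), for 0.3 s.
3. the flap is pushed fully shut (value of joint flap below 0.08 rad), for 0.2 s.
4. the dial is turned to speed 5 (value of joint dial between 2.46799 and 2.76799 rad), for 0.2 s.
At the end, for the whole second after the job is handed in: Every plate that is present hangs at rest by its eye on a pin of its own (eye centre within 35 mm of the pin's root, plate within 0.4 rad of upright with the eye up, eyes more than 45 mm apart), the flap is shut within 0.08 rad and the dial rests within 0.15 rad of speed 5 (all of step 4 and ((distance between plate0_eye and pin0_root below 0.035 m and angle between plate0_eye's own x axis and vertical below 0.4 rad) or (distance between plate0_eye and pin1_root below 0.035 m and angle between plate0_eye's own x axis and vertical below 0.4 rad) or (distance between plate0_eye and pin2_root below 0.035 m and angle between plate0_eye's own x axis and vertical below 0.4 rad) or (distance between plate0_eye and pin3_root below 0.035 m and angle between plate0_eye's own x axis and vertical below 0.4 rad)) and ((distance between plate1_eye and pin0_root below 0.035 m and angle between plate1_eye's own x axis and vertical below 0.4 rad) or (distance between plate1_eye and pin1_root below 0.035 m and angle between plate1_eye's own x axis and vertical below 0.4 rad) or (distance between plate1_eye and pin2_root below 0.035 m and angle between plate1_eye's own x axis and vertical below 0.4 rad) or (distance between plate1_eye and pin3_root below 0.035 m and angle between plate1_eye's own x axis and vertical below 0.4 rad)) and ((distance between plate2_eye and pin0_root below 0.035 m and angle between plate2_eye's own x axis and vertical below 0.4 rad) or (distance between plate2_eye and pin1_root below 0.035 m and angle between plate2_eye's own x axis and vertical below 0.4 rad) or (distance between plate2_eye and pin2_root below 0.035 m and angle between plate2_eye's own x axis and vertical below 0.4 rad) or (distance between plate2_eye and pin3_root below 0.035 m and angle between plate2_eye's own x axis and vertical below 0.4 rad)) and distance between plate0_eye and plate1_eye above 0.045 m and distance between each of plate0_eye, plate1_eye and plate2_eye above 0.045 m and linear speed of each of plate0, plate1, plate2 below 0.03 m/s and value of joint flap below 0.08 rad); the robot touches nothing.
It fails at once if the hex key is moved more than 60 mm (distance of hexkey from where it was at the start of the episode above 0.06 m).
It fails at once if the pneumatic cylinder is moved more than 60 mm (distance of cylinder from where it was at the start of the episode above 0.06 m).
It fails at once if the fitting is moved more than 60 mm (distance of fitting from where it was at the start of the episode above 0.06 m).
It fails at once if the tape roll is moved more than 60 mm (distance of tape from where it was at the start of the episode above 0.06 m).
It fails at once if the jar is moved more than 60 mm (distance of glue from where it was at the start of the episode above 0.06 m).
Of plate0, plate1, plate2 only 2 to 3 are there at a start; the rules pass over those that are not, and their reading is None.
At some moment in a run one of plate0, plate1, plate2 may be knocked a few centimetres aside while the robot is not near it.
Once in a run the grip may slacken for a moment while it holds something.
It also fails if it takes over 208 s, if anything falls off the work surface, if the arm or the gripper's body presses on something with over 40 N, if the wrist force passes 120 N, or if a joint passes its speed limit or range.

## Working session

There is one attempt and no reset: what is moved stays moved. The work goes in short steps, Python scripts to look and compute and a tool call to move; the robot and the scene stay as the last step left them, time stands still between calls to the robot, and variables do not carry over. Pictures are saved under pics/ and viewed, and the job is handed in when it is done.

Besides the shell and the picture viewer there is one more tool, called after "Request:" as name(argument=value, ...) on one line, values as JSON. move_arm: Moves the arm, as the interface text tells. Its arguments: {"type":"object","properties":{"moves":{"type":"array","items":{"type":"array","items":{"type":"number"}}},"grip_force":{"type":"number"}},"required":["moves"]}

```bash
ls; mkdir -p pics; python3 - <<'E'
from cell import sensors, eyes, r
import cv2
print(sensors.get_state())
for n in ("scene","top"):
    s=eyes.snapshot(n); cv2.imwrite(f"pics/{n}0.png",s["pixels"][:,:,::-1]); print(n,s["camera_matrix"],s["dist"],s["R"],s["t"])
E
```

```text
pics
{'t': 0.0, 'joint_positions': array([ 1.22682568,  0.33389898,  0.03985217,  1.4662865 , -0.01339331,
        1.34329127, -0.05848933]), 'qvel': array([-0.00036765,  0.00030903, -0.00126053,  0.00074949, -0.00028194,
        0.00019297, -0.00081995]), 'joint_torque': array([ 2.12918283e-03, -6.56368303e+01,  1.33649625e+00, -4.03791118e+01,
       -5.95394103e-02,  4.48054809e-02,  9.45303236e-05]), 'tcp_pos': array([ 0.15739588, -0.6302079 ,  0.2466592 ]), 'tool_rot': array([-3.11651393e+00, -3.83355376e-01,  4.79274819e-04]), 'wrist_force': array([-0.19152302,  0.24168712,  0.32360523]), 'ft_torque': array([-0.0387185 , -0.01151484,  0.00546791]), 'grip_width': 0.08663007358613661}
scene [[519.76349567   0.         323.76289974]
 [  0.         519.76349567 199.74000883]
 [  0.           0.           1.        ]] [-0.11537771  0.          0.          0.          0.        ] [[ 0.68787978  0.72569076 -0.0139399 ]
 [ 0.38883778 -0.38465919 -0.83716335]
 [-0.61288382  0.57044739 -0.54677527]] [-0.35259958 -0.08604855  1.72692242]
top [[407.47223993   0.         314.67078661]
 [  0.         407.47223993 201.66868064]
 [  0.           0.           1.        ]] [-0.01972456  0.          0.          0.          0.        ] [[ 0.0243074  -0.99967351 -0.00787499]
 [-0.98252011 -0.02243454 -0.18479967]
 [ 0.18456266  0.01222934 -0.98274466]] [-0.02405552  0.54120062  1.16136973]
```

View pics/scene0.png

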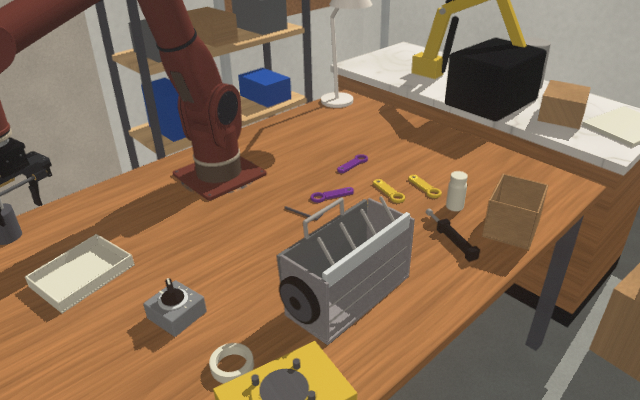

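View pics/top0.png

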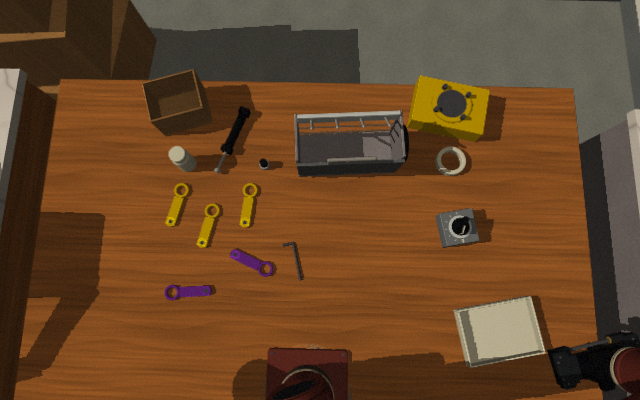

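```bash
cat > h.py <<'E'
from cell import sensors, eyes, r
import cv2, numpy as np
from scipy.spatial.transform import Rotation as Ro
def snap(n): return eyes.snapshot(n)
def ray(s,px):
    u=cv2.undistortPoints(np.array(px,float).reshape(-1,1,2),s["camera_matrix"],np.array(s["dist"])).reshape(-1,2)
    d=np.c_[u,np.ones(len(u))]@s["R"]; o=-s["R"].T@s["t"]; return o,d
def onz(s,px,z):
    o,d=ray(s,px); k=(z-o[2])/d[:,2]; return o+d*k[:,None]
def proj(s,X):
    p,_=cv2.projectPoints(np.array(X,float).reshape(-1,1,3),cv2.Rodrigues(s["R"])[0],s["t"],s["camera_matrix"],np.array(s["dist"])); return p.reshape(-1,2)
def tri(s1,p1,s2,p2):
    o1,d1=ray(s1,p1);o2,d2=ray(s2,p2); a=np.c_[d1[0],-d2[0]]; k=np.linalg.lstsq(a,o2-o1,rcond=None)[0]
    A=o1+k[0]*d1[0];B=o2+k[1]*d2[0]; return (A+B)/2,np.linalg.norm(A-B)
def crop(s,name,x0,y0,w,h,f):
    c=s["pixels"][y0:y0+h,x0:x0+w,::-1]; cv2.imwrite(f"pics/{name}.png",cv2.resize(c,None,fx=f,fy=f,interpolation=cv2.INTER_CUBIC))
def plates(s,z=0.01):
    hsv=cv2.cvtColor(s["pixels"],cv2.COLOR_RGB2HSV)
    m=cv2.inRange(hsv,(22,150,90),(34,255,255))
    n,lab,st,ce=cv2.connectedComponentsWithStats(m)
    out=[]
    for i in range(1,n):
        if 80<st[i,4]<900: 
            ys,xs=np.nonzero(lab==i); P=onz(s,np.c_[xs,ys],z)[:,:2]
            c=P.mean(0); w,v=np.linalg.eigh(np.cov((P-c).T)); a=v[:,1]; a=a*np.sign(a[0])
            q=(P-c)@a; e=(q.max()+q.min())/2; side=(P-c)@v[:,0]
            mid=c+a*(q.max()-0.070)*0.5+a*(q.min()+0.070)*0.5+v[:,0]*0
            print(i,st[i],"cen px",ce[i].round(1),"mid",mid.round(4),"eye",(mid+a*.047).round(4),"yaw",np.degrees(np.arctan2(a[1],a[0])).round(1),"len",(q.max()-q.min()).round(4))
            out.append(mid)
    return out
E
python3 - <<'E'
from h import *
s=snap("top"); crop(s,"tp",150,130,150,160,4); crop(s,"tb",280,90,220,170,3.6)
plates(s)
c=snap("scene"); crop(c,"sb",260,180,180,170,4); crop(c,"sd",130,260,90,80,7)
E
```

```text
3 [166 183  23  43 364] cen px [175.9 205.5] mid [0.5316 0.4158] eye [0.5773 0.4046] yaw -13.8 len 0.1364
4 [240 183  17  45 375] cen px [247.2 205.9] mid [0.5351 0.1959] eye [0.5819 0.1916] yaw -5.3 len 0.1386
5 [196 204  24  44 385] cen px [206.9 226.5] mid [0.469 0.315] eye [0.5146 0.3039] yaw -13.7 len 0.1371
```

View pics/tp.png

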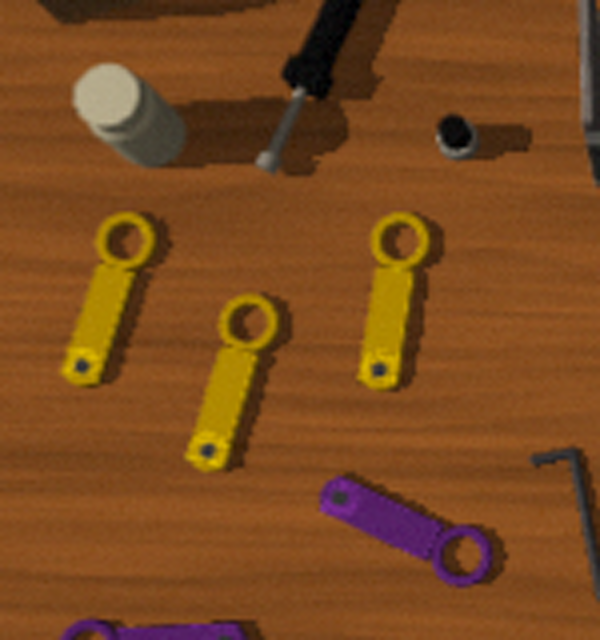

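View pics/tb.png

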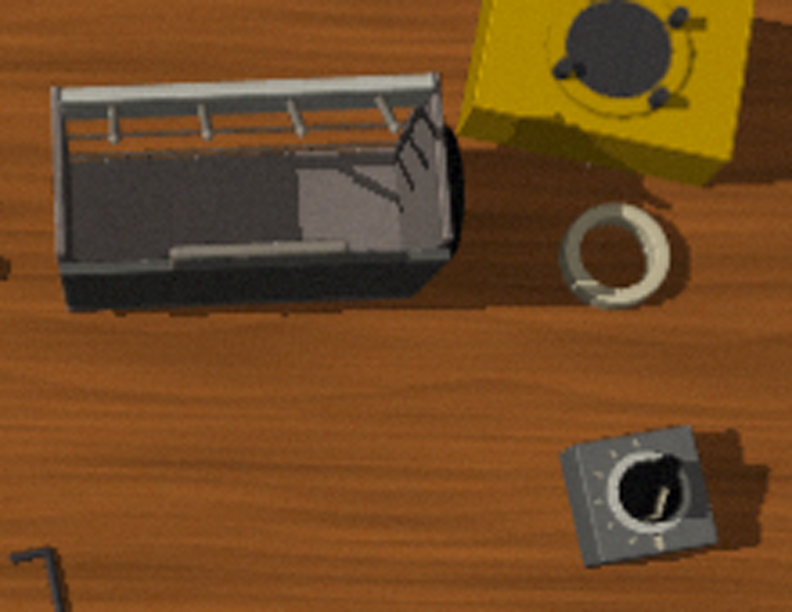

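View pics/sb.png

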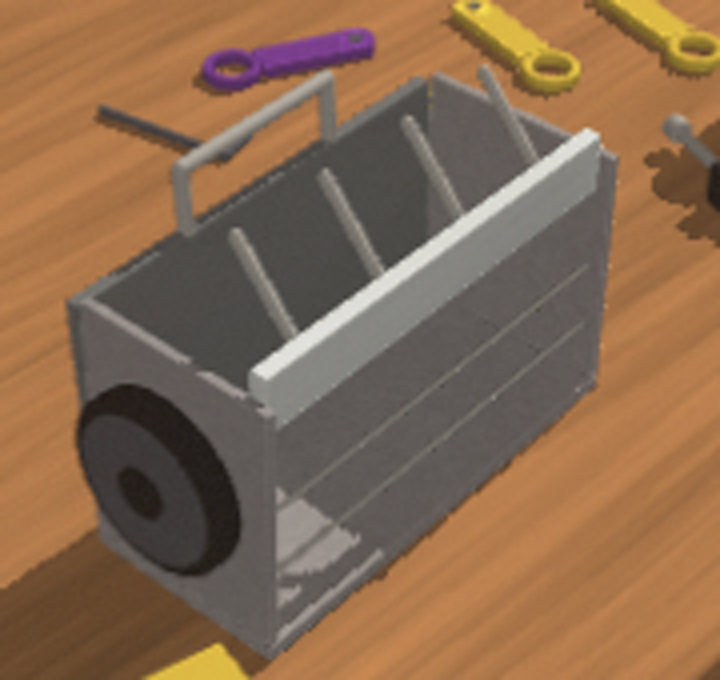

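View pics/sd.png

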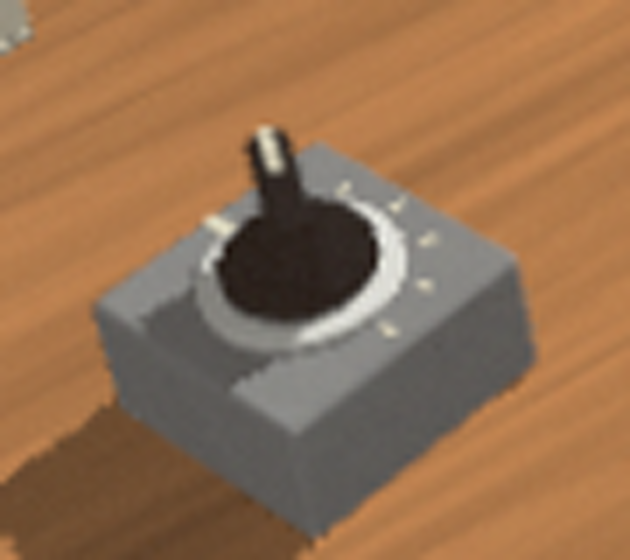

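```bash
python3 - <<'E'
from h import *
s=snap("top"); c=snap("scene")
print("cams",-s["R"].T@s["t"],-c["R"].T@c["t"])
T=[(395,128),(301,132),(207,135),(113,140)]; S=[(237,235),(326,176),(408,121),(485,70)]
for a,b in zip(T,S):
    pa=[(a[0]/3.6+280,a[1]/3.6+90)]; pb=[(b[0]/4+260,b[1]/4+180)]
    print("tip tri",tri(s,pa,c,pb),"z-plane",onz(s,pa,.225)[0], onz(c,pb,.229)[0])
f=lambda L:[(x/3.6+280,y/3.6+90) for x,y in L]
print("rail top near edge",onz(s,f([(64,104),(436,91)]),.192))
print("rail top far edge",onz(s,f([(53,88),(436,74)]),.192))
print("bar",onz(s,f([(170,248),(347,241)]),.21), tri(s,f([(170,252)]),c,[(330/4+260,78/4+180)]),tri(s,f([(347,246)]),c,[(182/4+260,170/4+180)]))
print("flap foot",onz(s,f([(70,311),(410,297)]),.025))
print("dial box top",onz(s,f([(575,450),(690,427),(718,543),(597,567)]),.05))
print("big tick",onz(s,f([(659,543)]),.05),"pointer ends",onz(s,f([(662,488),(655,518)]),.094), "disc",onz(s,f([(648,492)]),.055))
g=lambda L:[(x/7+130,y/7+260) for x,y in L]
print("scene pointer",onz(c,g([(267,130),(275,170)]),.094),"tick",onz(c,g([(218,225)]),.05))
print("ticks small top",onz(s,f([(635,541),(605,530),(597,500),(598,473),(613,450),(638,441)]),.05))
print("ticks small scene",onz(c,g([(344,188),(397,205),(430,240),(426,286),(388,329)]),.05))
E
```

```text
cams [ 0.31797974 -0.02610886  1.24115415] [ 1.33440787 -0.76233949  0.86728658]
tip tri (array([ 0.71636289, -0.20369413,  0.22935509]), np.float64(0.00354746085724974)) z-plane [ 0.7169211  -0.20582729  0.225     ] [ 0.71692882 -0.20183155  0.229     ]
tip tri (array([ 0.71184072, -0.13551532,  0.22905627]), np.float64(0.0032960714896455)) z-plane [ 0.7122959  -0.13720008  0.225     ] [ 0.712555  -0.1339378  0.229    ]
tip tri (array([ 0.70765753, -0.06755675,  0.22933166]), np.float64(0.0023958363118390925)) z-plane [ 0.7084783 -0.0686294  0.225    ] [ 0.70783476 -0.06602072  0.229     ]
tip tri (array([0.70279861, 0.00090056, 0.22881563]), np.float64(0.002998930586068766)) z-plane [ 7.03155650e-01 -1.11792855e-04  2.25000000e-01] [0.7035428  0.00224175 0.229     ]
rail top near edge [[ 0.74362627  0.03859489  0.192     ]
 [ 0.76022308 -0.24306503  0.192     ]]
rail top far edge [[ 0.75632299  0.04736586  0.192     ]
 [ 0.77394692 -0.24329297  0.192     ]]
bar [[ 0.62669968 -0.04346111  0.21      ]
 [ 0.63489234 -0.17252272  0.21      ]] (array([ 0.62471519, -0.04313215,  0.207729
[... 470 characters left out ...]
 0.094     ]
 [ 0.45040766 -0.42963068  0.094     ]] disc [[ 0.47601175 -0.43852413  0.055     ]]
scene pointer [[ 0.45672426 -0.42697962  0.094     ]
 [ 0.47546026 -0.43472579  0.094     ]] tick [[ 0.43726974 -0.44368904  0.05      ]]
ticks small top [[ 0.43637913 -0.42807172  0.05      ]
 [ 0.44478412 -0.40399767  0.05      ]
 [ 0.46916763 -0.39832472  0.05      ]
 [ 0.49141904 -0.39990838  0.05      ]
 [ 0.51075657 -0.41289984  0.05      ]
 [ 0.5187117  -0.43375496  0.05      ]]
ticks small scene [[ 0.4505796  -0.40354803  0.05      ]
 [ 0.47010844 -0.39488205  0.05      ]
 [ 0.49219473 -0.39576569  0.05      ]
 [ 0.50982008 -0.4081653   0.05      ]
 [ 0.51826718 -0.42750293  0.05      ]]
```

```bash
cat >> h.py <<'E'
def toolR(yawy,tilt=0,by=3.7):
    """tool down, jaw axis y at yawy deg; then tilt fwd deg about booth -y"""
    a=np.radians(yawy); y=np.array([np.cos(a),np.sin(a),0]); z=np.array([0,0,-1.]); R=np.c_[np.cross(y,z),y,z]
    b=np.radians(by); ax=np.array([-np.sin(b),np.cos(b),0])
    return Ro.from_rotvec(-np.radians(tilt)*ax)*Ro.from_matrix(R)
def go(p,R=None):
    st=sensors.get_state(); c=Ro.from_rotvec(st["tool_rot"])
    print("t",round(st["t"],2),"tcp",st["tcp_pos"].round(4),"shift mm",((np.array(p)-st["tcp_pos"])*1000).round(1))
    if R is not None:
        v=np.degrees((R*c.inv()).as_rotvec()); print("turn",v.round(2),np.linalg.norm(v).round(1))
    print("q",st["joint_positions"].round(2),"F",st["wrist_force"].round(1),"w",st["grip_width"].round(4))
E
python3 - <<'E'
from h import *
go((.629,-.106,.28),toolR(3.7))
E
```

```text
t 0.3 tcp [ 0.1575 -0.6305  0.2473] shift mm [471.5 524.5  32.7]
turn [-2.000e-02 -3.000e-02  7.968e+01] 79.7Traceback (most recent call last):
  File "<stdin>", line 2, in <module>
  File "h.py", line 41, in go
    print("q",st["joint_positions"].round(2),"F",st["wrist_force"].round(1),"w",st["grip_width"].round(4))
                                                                                ^^^^^^^^^^^^^^^^^^^^^^
AttributeError: 'float' object has no attribute 'round'
```

Request:
move_arm(moves=[[0, 0, 0, 0, 0, 16.5, -0.3], [0, 0, 4.2, 24.8, 27.6, 16.5, -0.3], [0, 0, 4.2, 24.8, 27.6, 0, -0.3], [0, 0, 4.2, 24.8, 27.6, 0, -0.3], [0, 0, 4.2, 24.8, 27.6, 0, -0.3], [0, 0, 4.2, 24.8, 27.6, 0, -0.3], [0, 0, 4.2, 24.8, 27.6, 0, -0.3], [0, 0, 4.2, 24.8, 27.6, 0, -0.3], [0, 0, 4.2, 24.8, 27.6, 0, -0.3], [0, 0, 4.2, 24.8, 27.6, 0, -0.3], [0, 0, 4.2, 24.8, 27.6, 0, -0.3], [0, 0, 4.2, 24.8, 27.6, 0, -0.3], [0, 0, 4.2, 24.8, 27.6, 0, -0.3], [0, 0, 4.2, 24.8, 27.6, 0, -0.3], [0, 0, 4.2, 24.8, 27.6, 0, -0.3], [0, 0, 4.2, 24.8, 27.6, 0, -0.3], [0, 0, 4.2, 24.8, 27.6, 0, -0.3], [0, 0, 4.2, 24.8, 27.6, 0, -0.3], [0, 0, 4.2, 24.8, 27.6, 0, -0.3], [0, 0, 4.2, 24.8, 27.6, 0, -0.3]])

```text
t: 2.3
tcp_pos: [0.6296, -0.1052, 0.2806]
tool_rot: [2.143, 2.297, -0.0]
wrist_force: [0.7, -0.5, -0.0]
grip_width: 0.0565
```

```bash
sed -i 's/st\["grip_width"\].round(4)/round(st["grip_width"],4)/' h.py; python3 - <<'E'
from h import *
go((.629,-.106,.216),toolR(3.7))
c=snap("scene"); crop(c,"sb1",220,100,240,200,3.3)
E
```

```text
t 2.3 tcp [ 0.6296 -0.1052  0.2806] shift mm [ -0.6  -0.8 -64.6]
turn [ 0.01  0.01 -0.27] 0.3
q [ 0.5   0.34 -0.53  1.42  0.17  1.42  0.04] F [ 0.7 -0.5 -0. ] w 0.0565
```

View pics/sb1.png

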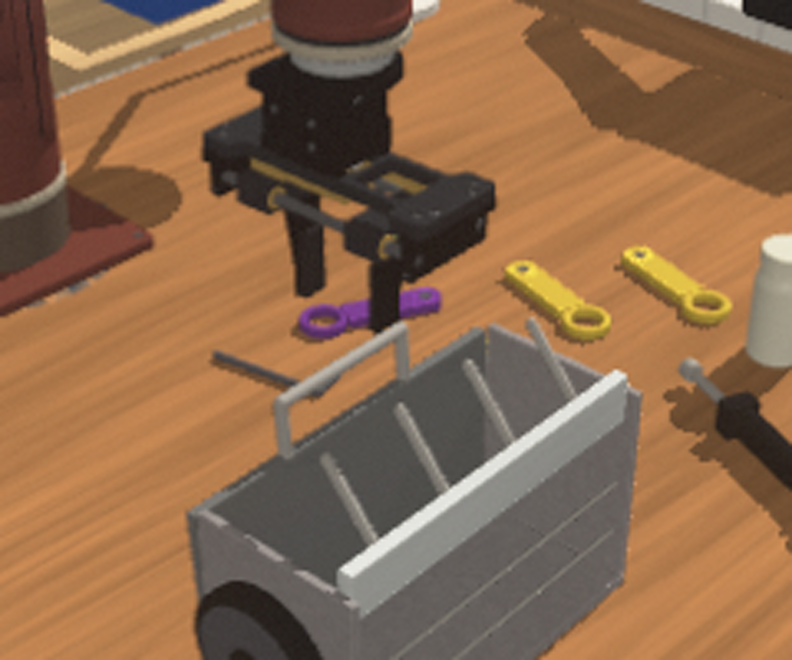

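Request:
move_arm(moves=[[0, 0, 0, 0, -0.8, -16, -0.3], [0, 0, 0, 0, 0, -16, -0.3], [0, 0, 0, 0, 0, -16, -0.3], [0, 0, 0, 0, 0, -16, -0.3], [0, 0, 0, 0, 0, 0, 1], [0, 0, 0, 0, 0, 0, 1], [0, 0, 0, 0, 0, 0, 1], [0, 0, 0, 0, 0, 0, 1], [0, 0, 0, 0, 0, 0, 1], [0, 0, 0, 0, 0, 0, 1]], grip_force=10)

```text
t: 3.35
tcp_pos: [0.6289, -0.107, 0.2169]
tool_rot: [2.146, 2.294, 0.0]
wrist_force: [0.8, -0.5, -0.0]
grip_width: 0.0162
```

Request:
move_arm(moves=[[0, 0, 0, 0, 0, 0, 1], [0, 0, 0, 0, 0, 0, 1], [0, 0, 0, 0, 0, 0, 1]])

```text
t: 3.65
tcp_pos: [0.6286, -0.107, 0.2167]
tool_rot: [-2.146, -2.294, 0.0]
wrist_force: [-2.3, -0.0, 3.5]
grip_width: 0.0092
```

```bash
python3 - <<'E'
from h import *
go((.629,-.106,.216),toolR(3.7))
c=snap("scene"); crop(c,"sb2",220,100,240,200,3.3)
h=np.array((.6448,-.1057)); r0=.18; b=np.radians(3.7); X=np.array([np.cos(b),np.sin(b)])
th0=0.06
for d in range(0,91,5):
    t=np.radians(d)
    if d==0: t=th0
    q=-0.005*np.cos(t)-.18*np.sin(t); z=.03+.18*np.cos(t)-.005*np.sin(t)
    print(d,(h+X*q).round(4),round(z+.006,4))
E
```

```text
t 3.65 tcp [ 0.6286 -0.107   0.2167] shift mm [ 0.4  1.  -0.7]
turn [ 0.01 -0.02 -0.12] 0.1
q [ 0.51  0.38 -0.53  1.51  0.19  1.3   0.02] F [-2.3 -0.   3.5] w 0.0092
0 [ 0.629  -0.1067] 0.2154
5 [ 0.6242 -0.107 ] 0.2149
10 [ 0.6087 -0.108 ] 0.2124
15 [ 0.5935 -0.109 ] 0.2086
20 [ 0.5787 -0.11  ] 0.2034
25 [ 0.5644 -0.1109] 0.197
30 [ 0.5507 -0.1118] 0.1894
35 [ 0.5377 -0.1126] 0.1806
40 [ 0.5255 -0.1134] 0.1707
45 [ 0.5143 -0.1141] 0.1597
50 [ 0.504  -0.1148] 0.1479
55 [ 0.4948 -0.1154] 0.1351
60 [ 0.4867 -0.1159] 0.1217
65 [ 0.4799 -0.1164] 0.1075
70 [ 0.4743 -0.1167] 0.0929
75 [ 0.47  -0.117] 0.0778
80 [ 0.467  -0.1172] 0.0623
85 [ 0.4654 -0.1173] 0.0467
90 [ 0.4652 -0.1173] 0.031
```

View pics/sb2.png

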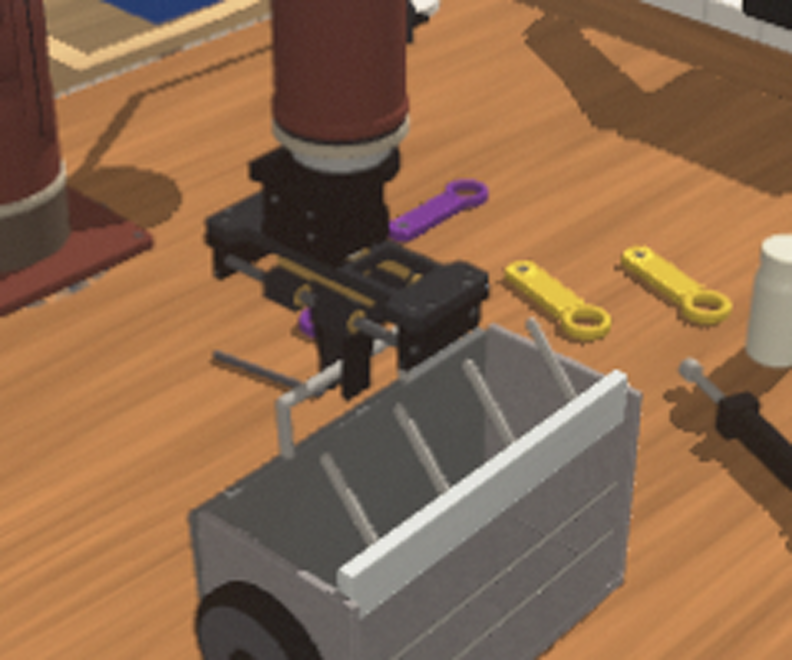

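Request:
move_arm(moves=[[0, 0, 0, -4.5, 0, -1, 1], [0, 0, 0, -15.5, -1, -2.5, 1], [0, 0, 0, -15.2, -1, -3.8, 1], [0, 0, 0, -14.8, -1, -5.2, 1], [0, 0, 0, -14.3, -0.9, -6.4, 1], [0, 0, 0, -13.7, -0.9, -7.6, 1], [0, 0, 0, -13, -0.8, -8.8, 1], [0, 0, 0, -12.2, -0.8, -9.9, 1], [0, 0, 0, -11.2, -0.7, -11, 1]])

```text
t: 4.6
tcp_pos: [0.5145, -0.114, 0.1606]
tool_rot: [2.145, 2.293, 0.002]
wrist_force: [1.7, 0.2, 1.1]
grip_width: 0.0097
```

Request:
move_arm(moves=[[0, 0, 0, -10.3, -0.7, -11.8, 1], [0, 0, 0, -9.2, -0.6, -12.8, 1], [0, 0, 0, -8.1, -0.5, -13.4, 1], [0, 0, 0, -6.8, -0.5, -14.2, 1], [0, 0, 0, -5.6, -0.3, -14.6, 1], [0, 0, 0, -4.3, -0.3, -15.1, 1], [0, 0, 0, -3, -0.2, -15.5, 1], [0, 0, 0, -1.6, -0.1, -15.6, 1], [0, 0, 0, 0, 0, -14, 1], [0, 0, 0, 0, 0, -2, 1], [0, 0, 0, 0, 0, 0, 1], [0, 0, 0, 0, 0, 0, 1], [0, 0, 0, 0, 0, 0, 1]])

```text
t: 5.9
tcp_pos: [0.4637, -0.1172, 0.0309]
tool_rot: [-2.144, -2.292, 0.003]
wrist_force: [-7.2, 0.3, -3.7]
grip_width: 0.0087
```

```bash
python3 - <<'E'
from h import *
go((.4652,-.1173,.031),toolR(3.7))
c=snap("scene"); crop(c,"sb3",220,100,240,200,3.3)
E
```

```text
t 5.9 tcp [ 0.4637 -0.1172  0.0309] shift mm [ 1.5 -0.1  0.1]
turn [-0.02 -0.19 -0.11] 0.2
q [ 0.62  0.27 -0.51  2.07  0.18  0.84  0.07] F [-7.2  0.3 -3.7] w 0.0087
```

View pics/sb3.png

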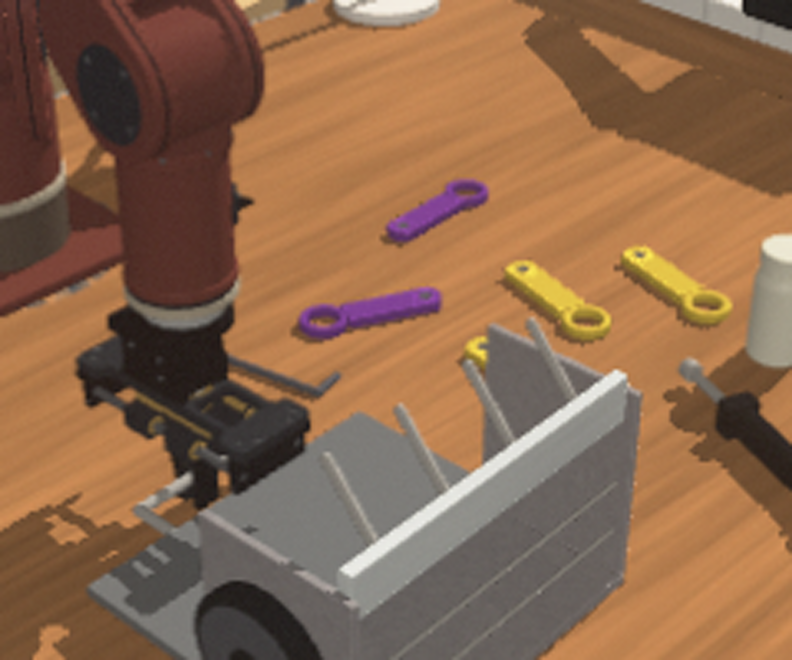

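Request:
move_arm(moves=[[0, 0, 0, 0, 0, 0, 0.4], [0, 0, 0, 0, 0, 0, 0.4], [0, 0, 0, 0, 0, 0, 0.4], [0, 0, 0, 0, 0, 10, 0.4], [0, 0, 0, 0, 0, 20, 0.4], [0, 0, 0, 0, 0, 40, 0.4], [0, 0, 0, 0, 0, 50, -0.2], [0, 0, 0, 0, 0, 50, -0.2], [0, 0, 8, 0, 20, 30, -0.2], [0, 0, 8, 0, 35, 0, -0.2], [0, 0, 8, 0, 35, 0, -0.2], [0, 0, 8, 0, 35, 0, -0.2], [0, 0, 8, 0, 35, 0, -0.2], [0, 0, 8, 10, 35, 0, -0.2], [0, 0, 8, 10, 35, 0, -0.2], [0, 0, 8, 10, 35, 0, -0.2], [0, 0, 8, 10, 20, 0, -0.2], [0, 0, 8, 10, 20, 0, -0.2]])

```text
t: 7.75
tcp_pos: [0.5157, 0.1894, 0.2325]
tool_rot: [0.158, 3.136, 0.001]
wrist_force: [0.7, 0.2, 0.8]
grip_width: 0.0524
```

```bash
python3 - <<'E'
from h import *
s=snap("top"); plates(s); crop(s,"t4",120,80,360,220,2.2)
go((.523,.197,.12),toolR(84.7))
E
```

```text
2 [167 193  13  21 157] cen px [173.4 204.4] mid [0.5346 0.4247] eye [0.5814 0.4212] yaw -4.3 len 0.063
t 7.8 tcp [0.5164 0.1923 0.2325] shift mm [   6.6    4.7 -112.5]
turn [-0.16  0.11 -0.13] 0.2
q [ 0.32  0.24 -0.87  1.7   0.19  1.29  0.9 ] F [-2.1  0.3 -0.4] w 0.0525
```

View pics/t4.png

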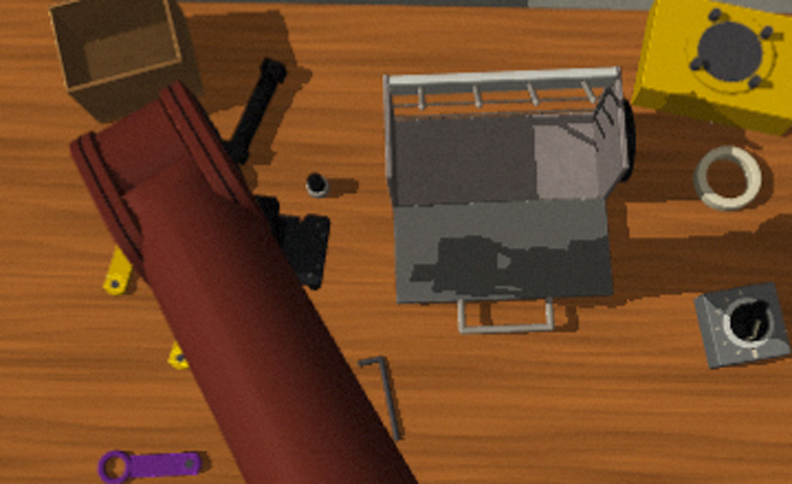

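Request:
move_arm(moves=[[0, 0, 0, 1.5, 1, -28, -0.2], [0, 0, 0, 1.5, 1, -28, -0.2], [0, 0, 0, 1.5, 1, -28, -0.2], [0, 0, 0, 1.5, 1, -28, -0.2], [0, 0, 0, 0, 0, -25, -0.2], [0, 0, 0, 0, 0, -20, -0.2]])

```text
t: 8.4
tcp_pos: [0.5213, 0.1915, 0.0738]
tool_rot: [-0.17, -3.137, 0.0]
wrist_force: [-0.1, 0.5, 0.0]
grip_width: 0.0522
```

```bash
python3 - <<'E'
from h import *
go((.523,.197,.028),toolR(84.7))
s=snap("scene"); crop(s,"s5",300,80,200,160,3.6)
s=snap("top"); crop(s,"t5",150,140,200,120,3.6)
E
```

```text
t 8.4 tcp [0.5213 0.1915 0.0738] shift mm [  1.7   5.5 -45.8]
turn [ 0.01 -0.01  0.92] 0.9
q [ 0.24  0.42 -0.8   1.85  0.35  1.02  0.75] F [-0.1  0.5  0. ] w 0.0522
```

View pics/s5.png

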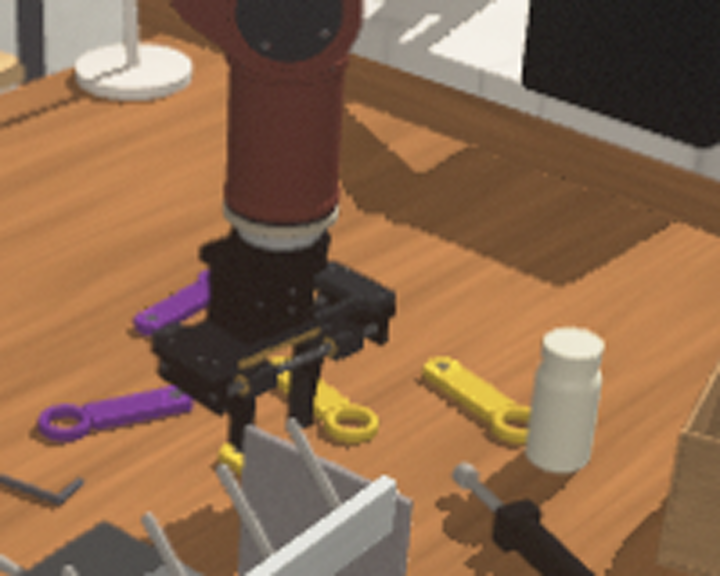

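View pics/t5.png

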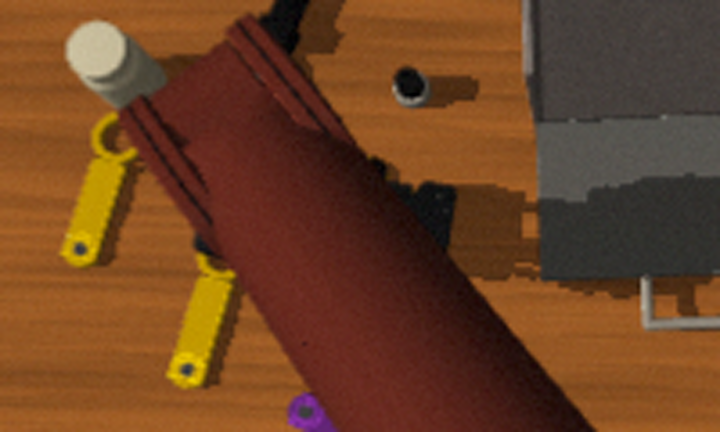

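Request:
move_arm(moves=[[0, 0, 0.9, 1.5, 4, -10, -0.2], [0, 0, 0, 0, 0, -12, -0.2], [0, 0, 0, 0, 0, -12, -0.2], [0, 0, 0, 0, 0, -10, -0.2], [0, 0, 0, 0, 0, 0, -0.2], [0, 0, 0, 0, 0, 0, -0.2]])

```text
t: 9.1
tcp_pos: [0.5228, 0.1957, 0.0302]
tool_rot: [-0.145, -3.138, 0.0]
wrist_force: [0.1, 0.0, 1.3]
grip_width: 0.0522
```

```bash
python3 - <<'E'
from h import *
go((.523,.197,.028),toolR(84.7))
E
```

```text
t 9.1 tcp [0.5228 0.1957 0.0302] shift mm [ 0.2  1.3 -2.2]
turn [ 0.   -0.03 -0.03] 0.0
q [ 0.2   0.49 -0.77  1.88  0.41  0.95  0.72] F [0.1 0.  1.3] w 0.0522
```

Request:
move_arm(moves=[[0, 0, 0, 0, 0.5, -2.5, -0.2], [0, 0, 0, 0, 0, 0, 1], [0, 0, 0, 0, 0, 0, 1], [0, 0, 0, 0, 0, 0, 1], [0, 0, 0, 0, 0, 0, 1], [0, 0, 0, 0, 0, 0, 1], [0, 0, 0, 0, 0, 0, 1], [0, 0, 0, 0, 0, 0, 1], [0, 0, 0, 0, 0, 0, 1]], grip_force=40)

```text
t: 10.0
tcp_pos: [0.523, 0.1963, 0.028]
tool_rot: [0.144, 3.138, 0.0]
wrist_force: [0.7, 0.2, 3.5]
grip_width: 0.0293
```

```bash
cat >> h.py <<'E'
B=np.radians(3.7); BX=np.array([np.cos(B),np.sin(B),0]); BY=np.array([-np.sin(B),np.cos(B),0]); BZ=np.array([0,0,1.])
ROOTM=np.array([.7546,-.0986,.175]); PD=-np.cos(np.radians(50))*BX+np.sin(np.radians(50))*BZ
def root(i): return ROOTM+BY*.068*(i-1.5)
def tcp_for(i,along,off,tilt,yawy=93.7):
    R=toolR(yawy,tilt); return root(i)+PD*along-R.apply(off),R
E
python3 - <<'E'
from h import *
for t in (40,30):
  for a in (.11,.095,.07,.04,.02): print(t,a,tcp_for(3,a,(-.059,0,.023),t)[0].round(4))
go(*tcp_for(3,.11,(-.059,0,.023),40))
go((.6,.0,.3),toolR(93.7))
E
```

```text
40 0.11 [ 0.6176 -0.0052  0.239 ]
40 0.095 [ 0.6272 -0.0046  0.2275]
40 0.07 [ 0.6433 -0.0036  0.2083]
40 0.04 [ 0.6625 -0.0023  0.1853]
40 0.02 [ 0.6753 -0.0015  0.17  ]
30 0.11 [ 0.615  -0.0054  0.2497]
30 0.095 [ 0.6246 -0.0048  0.2382]
30 0.07 [ 0.6407 -0.0038  0.219 ]
30 0.04 [ 0.6599 -0.0025  0.1961]
30 0.02 [ 0.6727 -0.0017  0.1807]
t 10.0 tcp [0.523  0.1963 0.028 ] shift mm [  94.6 -201.5  210.9]
turn [ -0.55 -40.02   8.6 ] 40.9
q [ 0.2   0.49 -0.77  1.88  0.42  0.94  0.72] F [0.7 0.2 3.5] w 0.0293
t 10.0 tcp [0.523  0.1963 0.028 ] shift mm [  77.  -196.3  272. ]
turn [-0.    0.02  8.97] 9.0
q [ 0.2   0.49 -0.77  1.88  0.42  0.94  0.72] F [0.7 0.2 3.5] w 0.0293
```

Request:
move_arm(moves=[[0, 0, 0, 0, 0, 10, 1], [0, 0, 0, 0, 0, 30, 1], [0, 0, 0, 0, 0, 35, 1], [0, 0, 0, 0, 0, 35, 1], [0, 0, 0, 0, 0, 35, 1], [0, 0, 0, 0, 0, 35, 1], [0, 0, 0, 0, 0, 35, 1], [0, 0, 0, 0, 0, 35, 1], [0.2, -3.3, 0.75, 4.5, -16.5, 0, 1], [0.2, -3.3, 0.75, 4.5, -16.5, 0, 1], [0.2, -3.3, 0.75, 4.5, -16.5, 0, 1], [0.2, -3.3, 0.75, 4.5, -16.5, 0, 1], [0.2, -3.3, 0.75, 4.5, -16.5, 0, 1], [0.2, -3.3, 0.75, 4.5, -16.5, 0, 1], [0.2, -3.3, 0.75, 4.5, -16.5, 0, 1], [0.2, -3.3, 0.75, 4.5, -16.5, 0, 1], [0.2, -3.3, 0.75, 4.5, -16.5, 0, 1], [0.2, -3.3, 0.75, 4.5, -16.5, 0, 1], [0.2, -3.3, 0.75, 4.5, -16.5, 0, 1], [0.2, -3.3, 0.75, 4.5, -16.5, 0, 1]])

```text
t: 12.0
tcp_pos: [0.5767, -0.0024, 0.2784]
tool_rot: [-0.089, 2.448, 0.093]
wrist_force: [0.3, -0.1, -0.0]
grip_width: 0.0296
```

```bash
python3 - <<'E'
from h import *
go(*tcp_for(3,.11,(-.059,0,.023),40))
s=snap("scene"); crop(s,"s6",250,80,200,160,3.6)
s=snap("top"); crop(s,"t6",150,70,270,200,2.9)
E
```

```text
t 12.0 tcp [ 0.5767 -0.0024  0.2784] shift mm [ 40.9  -2.9 -39.5]
turn [-2.48 -0.48 -1.37] 2.9
q [ 0.52 -0.24 -0.47  2.15 -0.42  0.55  1.95] F [ 0.3 -0.1 -0. ] w 0.0296
```

View pics/s6.png

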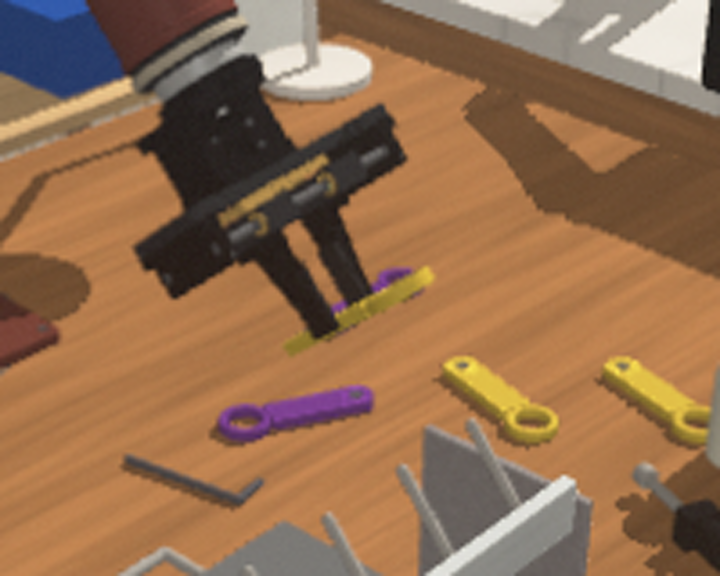

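View pics/t6.png

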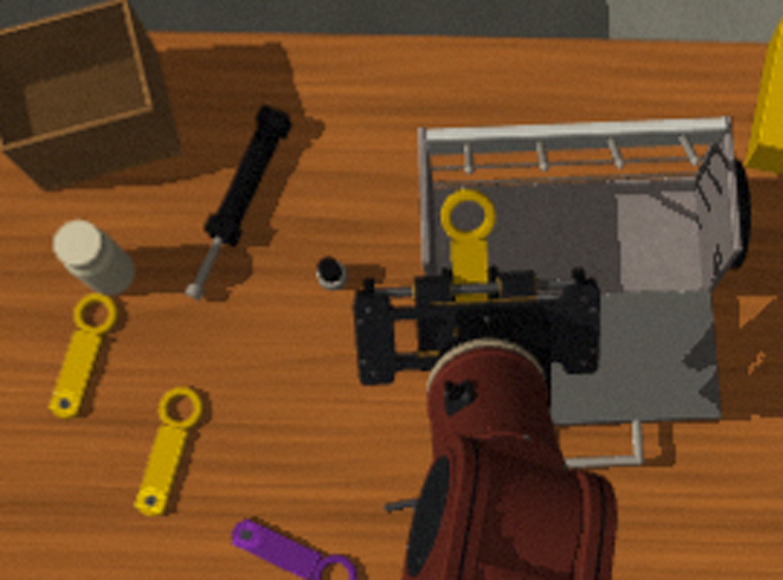

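```bash
cat >> h.py <<'E'
def eyecheck(off):
    st=sensors.get_state(); R=Ro.from_rotvec(st["tool_rot"]); e=st["tcp_pos"]+R.apply(off); s=snap("top")
    hsv=cv2.cvtColor(s["pixels"],cv2.COLOR_RGB2HSV); m=cv2.inRange(hsv,(20,120,60),(36,255,255))
    p=proj(s,e)[0]; print("pred eye",e.round(4),"px",p.round(1))
    x0,y0=int(p[0])-25,int(p[1])-25; sub=m[y0:y0+50,x0:x0+50]
    cs,hi=cv2.findContours(sub,cv2.RETR_CCOMP,cv2.CHAIN_APPROX_NONE)
    for c,h in zip(cs,hi[0]):
        if h[3]>=0 and cv2.contourArea(c)>20:
            (cx,cy),(a,b),_=cv2.fitEllipse(c); print("hole px",cx+x0,cy+y0,a,b,"world at z",onz(s,[(cx+x0,cy+y0)],e[2])[0].round(4))
    return s
E
python3 - <<'E'
from h import *
eyecheck((-.059,0,.023))
E
```

```text
pred eye [6.357e-01 1.000e-04 2.966e-01] px [310.1 144.6]
hole px 310.0265693664551 144.2268943786621 10.957263946533203 12.304121017456055 world at z [6.368e-01 3.000e-04 2.966e-01]
```

Request:
move_arm(moves=[[-0.8, -0.15, -0.45, 8, -0.6, -8, 1], [-0.8, -0.15, -0.45, 8, -0.6, -8, 1], [-0.8, -0.15, -0.45, 8, -0.6, -8, 1], [0, 0, 0, 8, -0.6, -8, 1], [0, 0, 0, 8, -0.6, -7, 1], [0, 0, 0, 0, 0, 0, 1], [0, 0, 0, 0, 0, 0, 1]])

```text
t: 12.85
tcp_pos: [0.6169, -0.0044, 0.2388]
tool_rot: [-0.078, 2.446, 0.033]
wrist_force: [0.1, 0.3, -0.5]
grip_width: 0.0293
```

```bash
python3 - <<'E'
from h import *
O=(-.059,0,.023)
go(*tcp_for(3,.11,O,40))
s=eyecheck(O);crop(s,"t7",250,90,120,90,6)
s=snap("scene"); crop(s,"s7",320,120,120,100,6)
E
```

```text
t 12.85 tcp [ 0.6169 -0.0044  0.2388] shift mm [ 0.7 -0.8  0.2]
turn [-0.18 -0.24 -0.01] 0.3
q [ 0.59 -0.1  -0.61  2.12 -0.2   0.41  1.75] F [ 0.1  0.3 -0.5] w 0.0293
pred eye [ 6.768e-01 -6.000e-04  2.589e-01] px [311.1 133.9]
hole px 311.0495071411133 133.29961395263672 11.045512199401855 12.221985816955566 world at z [ 6.785e-01 -4.000e-04  2.589e-01]
```

View pics/s7.png

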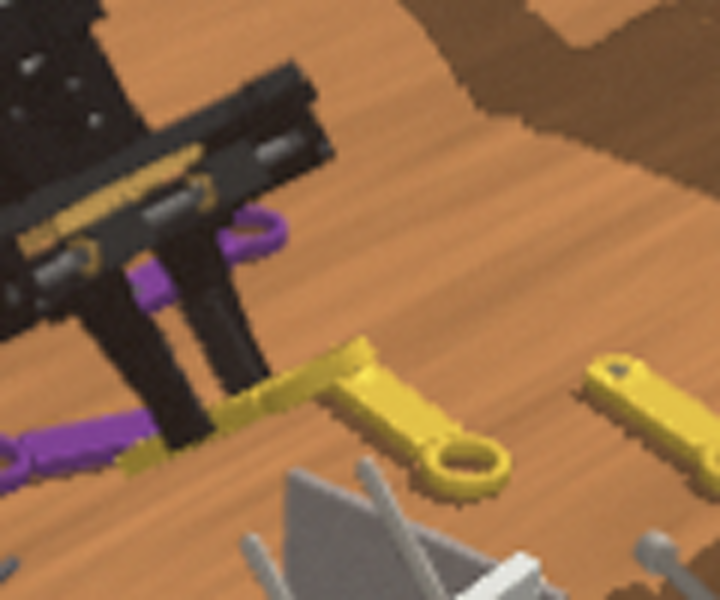

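View pics/t7.png

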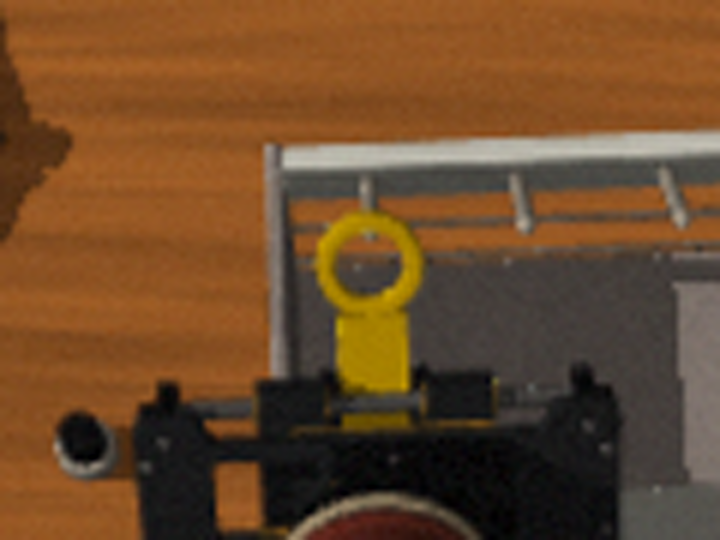

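Request:
move_arm(moves=[[0, 0, 0, 4.2, 0.2, -5, 1], [0, 0, 0, 4.2, 0.2, -5, 1], [0, 0, 0, 4.2, 0.2, -5, 1], [0, 0, 0, 4.2, 0.2, -5, 1], [0, 0, 0, 4.2, 0.2, -5, 1], [0, 0, 0, 4.2, 0.2, -5, 1], [0, 0, 0, 0, 0, 0, 1]])

```text
t: 13.65
tcp_pos: [0.6421, -0.0035, 0.2076]
tool_rot: [-0.077, 2.447, 0.033]
wrist_force: [0.0, -0.6, -0.8]
grip_width: 0.0293
```

```bash
python3 - <<'E'
from h import *
O=(-.059,0,.023)
go(*tcp_for(3,.08,O,40))
s=eyecheck(O);crop(s,"t8",250,90,120,90,6)
s=snap("scene"); crop(s,"s8",320,120,120,100,6)
E
```

```text
t 13.65 tcp [ 0.6421 -0.0035  0.2076] shift mm [-5.3 -0.5  8.4]
turn [-0.19 -0.28  0.  ] 0.3
q [ 0.6   0.01 -0.65  2.11 -0.02  0.33  1.6 ] F [ 0.  -0.6 -0.8] w 0.0293
pred eye [7.021e-01 3.000e-04 2.276e-01] px [311.2 128.9]
hole px 311.1085968017578 128.46746826171875 10.967931747436523 12.017807960510254 world at z [7.033e-01 6.000e-04 2.276e-01]
```

View pics/s8.png

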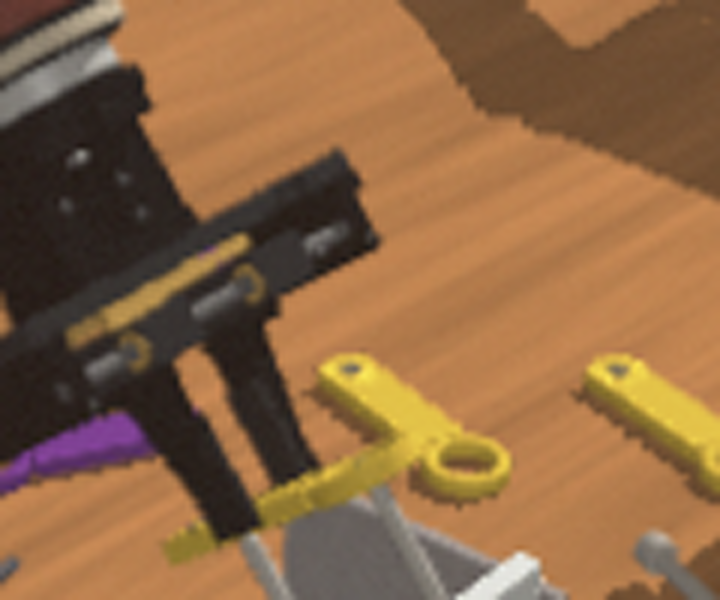

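View pics/t8.png

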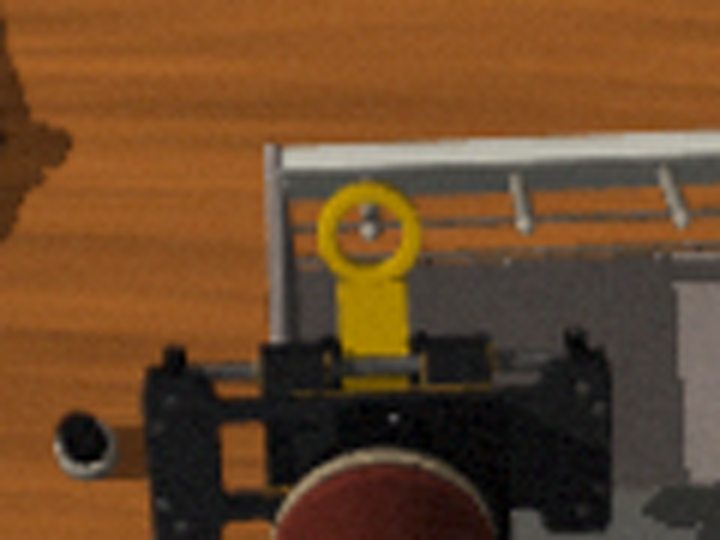

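Request:
move_arm(moves=[[0, 0, 0, 3.5, 0.2, -4.2, 1], [0, 0, 0, 3.5, 0.2, -4.2, 1], [0, 0, 0, 3.5, 0.2, -4.2, 1], [0, 0, 0, 3.5, 0.2, -4.2, 1], [0, 0, 0, 0, 0, 0, 1], [0, 0, 0, 0, 0, 0, 0.1], [0, 0, 0, 0, 0, 0, 0.1], [0, 0, 0, 0, 0, 0, 0.1], [0, 0, 0, 0, 0, 0, 0.1], [0, 0, 0, 0, 0, 0, 0.1], [0, 0, 0, 0, 0, 0, 0.1]])

```text
t: 14.85
tcp_pos: [0.6561, -0.0028, 0.1921]
tool_rot: [-0.077, 2.445, 0.032]
wrist_force: [0.4, -0.5, 0.1]
grip_width: 0.0393
```

```bash
python3 - <<'E'
from h import *
O=(-.059,0,.023)
go(*tcp_for(3,.11,O,40))
s=snap("top");crop(s,"t9",250,90,120,90,6)
s=snap("scene"); crop(s,"s9",320,120,120,100,6)
E
```

```text
t 14.85 tcp [ 0.6561 -0.0028  0.1921] shift mm [-38.5  -2.4  46.8]
turn [-0.14 -0.18  0.02] 0.2
q [ 0.57  0.06 -0.64  2.1   0.1   0.3   1.49] F [ 0.4 -0.5  0.1] w 0.0393
```

View pics/s9.png

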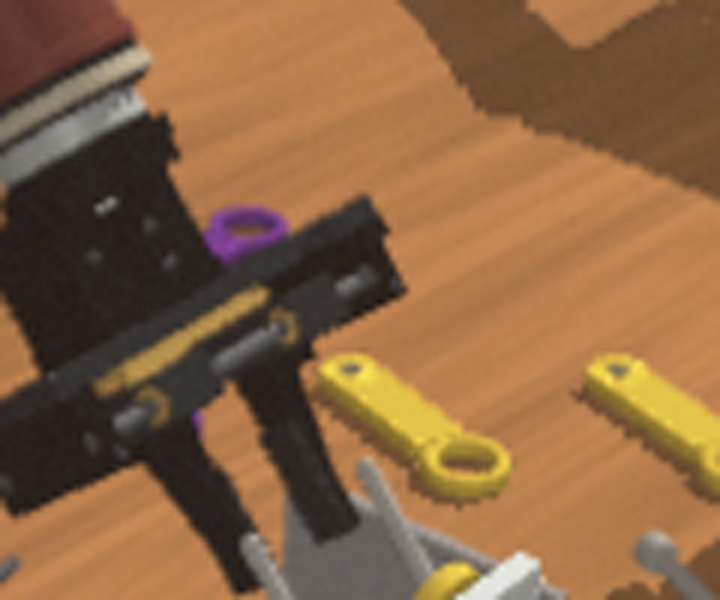

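View pics/t9.png

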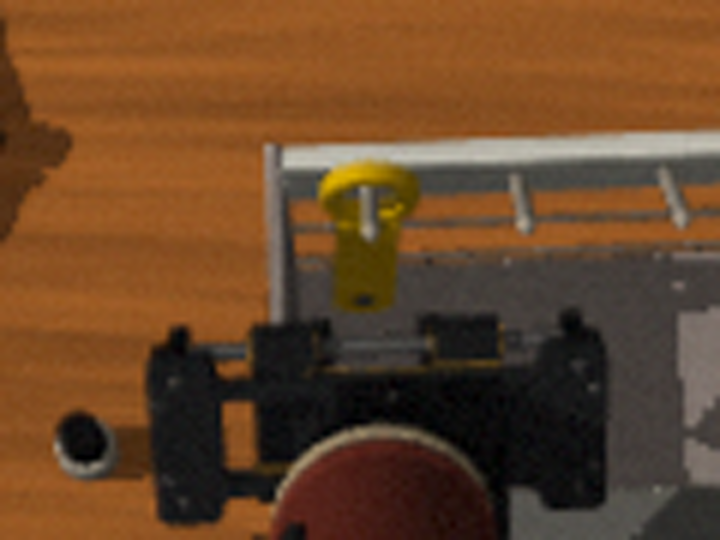

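Request:
move_arm(moves=[[0, 0, 0, -8, -0.5, 10, 0.1], [0, 0, 0, -16, -1, 20, 0.1], [0, 0, 0, -16, -1, 20, -0.2], [0, 0, 0, -16, -1, 20, -0.2], [-0.3, 5, -0.5, -10, 0, 15, -0.2]])

```text
t: 15.45
tcp_pos: [0.5873, -0.0065, 0.2761]
tool_rot: [-0.068, 2.536, 0.025]
wrist_force: [0.3, -0.1, -0.3]
grip_width: 0.0506
```

```bash
python3 - <<'E'
from h import *
s=snap("top");plates(s)
go((.4573,.318,.15),toolR(76.3))
E
```

```text
5 [167 171  23  43 369] cen px [177.5 193.2] mid [0.5704 0.4144] eye [0.6161 0.4037] yaw -13.3 len 0.1386
6 [196 204  24  44 389] cen px [206.9 226.5] mid [0.469 0.315] eye [0.5146 0.3037] yaw -13.9 len 0.1371
t 15.5 tcp [ 0.5892 -0.0063  0.2815] shift mm [-131.9  324.3 -131.5]
turn [  3.19  34.53 -16.26] 38.3
q [ 0.66 -0.18 -0.64  2.04 -0.22  0.65  1.76] F [ 2.1 -0.6  4.8] w 0.0512
```

Request:
move_arm(moves=[[0.2, 2.5, -1.16, -9.4, 23.2, 0, -0.2], [0.2, 2.5, -1.16, -9.4, 23.2, 0, -0.2], [0.2, 2.5, -1.16, -9.4, 23.2, 0, -0.2], [0.2, 2.5, -1.16, -9.4, 23.2, 0, -0.2], [0.2, 2.5, -1.16, -9.4, 23.2, 0, -0.2], [0.2, 2.5, -1.16, -9.4, 23.2, 0, -0.2], [0.2, 2.5, -1.16, -9.4, 23.2, 0, -0.2], [0.2, 2.5, -1.16, -9.4, 23.2, 0, -0.2], [0.2, 2.5, -1.16, -9.4, 23.2, 0, -0.2], [0.2, 2.5, -1.16, -9.4, 23.2, 0, -0.2], [0.2, 2.5, -1.16, -9.4, 23.2, 0, -0.2], [0.2, 2.5, -1.16, -9.4, 23.2, 0, -0.2], [0.2, 2.5, -1.16, -9.4, 23.2, 0, -0.2], [0.2, 2.5, -1.16, -9.4, 23.2, 0, -0.2], [0, 0, 0, 0, 0, -40, -0.2], [0, 0, 0, 0, 0, -40, -0.2], [0, 0, 0, 0, 0, -30, -0.2], [0, 0, 0, 0, 0, 0, -0.2]])

```text
t: 17.3
tcp_pos: [0.457, 0.317, 0.1633]
tool_rot: [-0.37, -3.111, 0.011]
wrist_force: [-0.0, -0.8, -0.1]
grip_width: 0.0521
```

```bash
python3 - <<'E'
from h import *
go((.4573,.318,.027),toolR(76.3))
E
```

```text
t 17.3 tcp [0.457  0.317  0.1633] shift mm [   0.3    1.  -136.3]
turn [ 0.33 -0.53 -0.15] 0.6
q [ 0.21  0.41 -1.09  1.75  0.39  1.22  0.35] F [-0.  -0.8 -0.1] w 0.0521
```

Request:
move_arm(moves=[[0.3, -0.5, -0.15, 0.3, 0.7, -30, -0.2], [0, 0, 0, 0, 0, -30, -0.2], [0, 0, 0, 0, 0, -30, -0.2], [0, 0, 0, 0, 0, -20, -0.2], [0, 0, 0, 0, 0, -16, -0.2], [0, 0, 0, 0, 0, -10, -0.2], [0, 0, 0, 0, 0, 0, -0.2]])

```text
t: 18.0
tcp_pos: [0.4589, 0.3192, 0.0308]
tool_rot: [0.375, 3.115, 0.004]
wrist_force: [-0.3, -1.0, 0.0]
grip_width: 0.0517
```

```bash
python3 - <<'E'
from h import *
go((.4573,.318,.027),toolR(76.3))
E
```

```text
t 18.0 tcp [0.4589 0.3192 0.0308] shift mm [-1.6 -1.2 -3.8]
turn [-0.1   0.25  0.03] 0.3
q [ 0.1   0.57 -0.97  1.87  0.56  1.    0.22] F [-0.3 -1.   0. ] w 0.0517
```

Request:
move_arm(moves=[[0, 0.25, 0, -1.3, -1.2, -3.3, -0.2], [0, 0, 0, 0, 0, 0, 1], [0, 0, 0, 0, 0, 0, 1], [0, 0, 0, 0, 0, 0, 1], [0, 0, 0, 0, 0, 0, 1], [0, 0, 0, 0, 0, 0, 1], [0, 0, 0, 0, 0, 0, 1], [0, 0, 0, 0, 0, 0, 1], [0, 0, 0, 0, 0, 0, 1]])

```text
t: 18.9
tcp_pos: [0.4577, 0.3181, 0.0281]
tool_rot: [0.375, 3.118, 0.003]
wrist_force: [-0.2, -1.7, 5.7]
grip_width: 0.0289
```

```bash
python3 - <<'E'
from h import *
go((.4573,.318,.027),toolR(76.3))
O=(-.059,0,.023)
go(*tcp_for(2,.12,O,40))
E
```

```text
t 18.9 tcp [0.4577 0.3181 0.0281] shift mm [-0.4 -0.1 -1.1]
turn [-0.11  0.06  0.02] 0.1
q [ 0.1   0.57 -0.97  1.87  0.56  0.99  0.22] F [-0.2 -1.7  5.7] w 0.0289
t 18.9 tcp [0.4577 0.3181 0.0281] shift mm [ 157.9 -391.6  218.5]
turn [ -3.62 -39.96  16.66] 43.4
q [ 0.1   0.57 -0.97  1.87  0.56  0.99  0.22] F [-0.2 -1.7  5.7] w 0.0289
```

Request:
move_arm(moves=[[0, 0, 0, 0, 0, 10, 1], [0, 0, 0, 0, 0, 30, 1], [0, 0, 0, 0, 0, 35, 1], [0, 0, 0, 0, 0, 35, 1], [0, 0, 0, 0, 0, 35, 1], [0, 0, 0, 0, 0, 35, 1], [0, 0, 0, 0, -10, 35, 1], [0, 0, 0, 0, -10, 35, 1], [0, 0, 0, 0, -10, 0, 1], [0, 0, 0, 0, -10, 0, 1]])

```text
t: 19.9
tcp_pos: [0.4574, 0.2777, 0.2782]
tool_rot: [0.375, 3.118, 0.003]
wrist_force: [-0.7, -0.9, -1.5]
grip_width: 0.0294
```

Request:
move_arm(moves=[[-0.23, -2.5, 1.04, 7.5, -22, 0, 1], [-0.23, -2.5, 1.04, 7.5, -22, 0, 1], [-0.23, -2.5, 1.04, 7.5, -22, 0, 1], [-0.23, -2.5, 1.04, 7.5, -22, 0, 1], [-0.23, -2.5, 1.04, 7.5, -22, 0, 1], [-0.23, -2.5, 1.04, 7.5, -22, 0, 1], [-0.23, -2.5, 1.04, 7.5, -22, 0, 1], [-0.23, -2.5, 1.04, 7.5, -22, 0, 1], [-0.23, -2.5, 1.04, 7.5, -22, 0, 1], [-0.23, -2.5, 1.04, 7.5, -22, 0, 1], [-0.23, -2.5, 1.04, 7.5, -22, 0, 1], [-0.23, -2.5, 1.04, 7.5, -22, 0, 1], [-0.23, -2.5, 1.04, 7.5, -22, 0, 1], [-0.23, -2.5, 1.04, 7.5, -22, 0, 1], [-0.23, -2.5, 1.04, 7.5, -22, 0, 1], [-0.23, -2.5, 1.04, 7.5, -22, 0, 1]])

```text
t: 21.5
tcp_pos: [0.5765, -0.0754, 0.2759]
tool_rot: [-0.078, 2.443, 0.027]
wrist_force: [0.3, 1.0, -1.0]
grip_width: 0.0293
```

```bash
python3 - <<'E'
from h import *
O=(-.059,0,.023)
go(*tcp_for(2,.11,O,40))
s=eyecheck(O);crop(s,"t10",250,90,150,112,5)
E
```

```text
t 21.5 tcp [ 0.5765 -0.0754  0.2759] shift mm [ 45.5   2.3 -36.9]
turn [ 0.07 -0.01  0.07] 0.1
q [ 0.64 -0.22 -0.44  2.14 -0.47  0.55  2.13] F [ 0.3  1.  -1. ] w 0.0293
pred eye [ 0.6364 -0.0716  0.2961] px [339.7 145.1]
hole px 339.61656188964844 144.75651359558105 10.58913516998291 12.928991317749023 world at z [ 0.6371 -0.0714  0.2961]
```

View pics/t10.png

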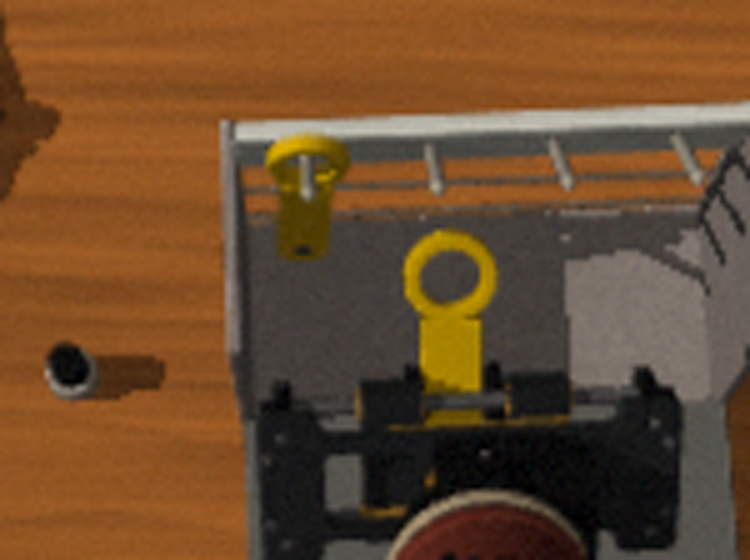

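Request:
move_arm(moves=[[0, 0, 0, 7.6, 0.4, -6.2, 1], [0, 0, 0, 7.6, 0.4, -6.2, 1], [0, 0, 0, 7.6, 0.4, -6.2, 1], [0, 0, 0, 7.6, 0.4, -6.2, 1], [0, 0, 0, 7.6, 0.4, -6.2, 1], [0, 0, 0, 7.6, 0.4, -6.2, 1], [0, 0, 0, 4.2, 0.2, -5, 1], [0, 0, 0, 4.2, 0.2, -5, 1], [0, 0, 0, 4.2, 0.2, -5, 1], [0, 0, 0, 4.2, 0.2, -5, 1], [0, 0, 0, 4.2, 0.2, -5, 1], [0, 0, 0, 4.2, 0.2, -5, 1], [0, 0, 0, 0, 0, 0, 1]])

```text
t: 22.85
tcp_pos: [0.6484, -0.0702, 0.2096]
tool_rot: [-0.078, 2.443, 0.028]
wrist_force: [0.0, -0.3, -0.7]
grip_width: 0.0294
```

```bash
python3 - <<'E'
from h import *
O=(-.059,0,.023)
go(*tcp_for(2,.07,O,40))
s=eyecheck(O);crop(s,"t11",250,90,150,112,5)
E
```

```text
t 22.85 tcp [ 0.6484 -0.0702  0.2096] shift mm [-0.7 -1.2 -1.3]
turn [ 0.02 -0.04  0.03] 0.1
q [ 0.63  0.03 -0.54  2.09 -0.26  0.35  1.95] F [ 0.  -0.3 -0.7] w 0.0294
pred eye [ 0.7082 -0.0664  0.2298] px [336.7 126.9]
hole px 336.61833000183105 126.52552223205566 11.115859031677246 11.756278038024902 world at z [ 0.7093 -0.0661  0.2298]
```

View pics/t11.png

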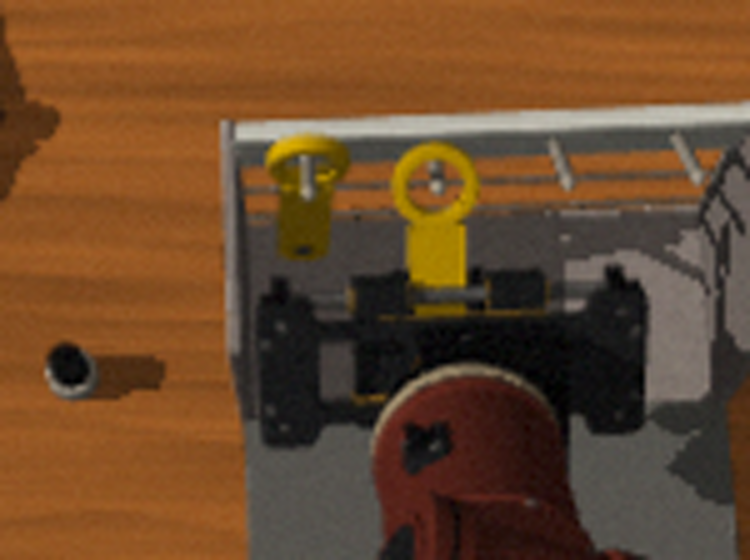

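Request:
move_arm(moves=[[0, 0, 0, 3.5, -0.1, -4.2, 1], [0, 0, 0, 3.5, -0.1, -4.2, 1], [0, 0, 0, 3.5, 0, -4.2, 1], [0, 0, 0, 3.5, 0, -4.2, 1], [0, 0, 0, 0, 0, 0, 1], [0, 0, 0, 0, 0, 0, 0.1], [0, 0, 0, 0, 0, 0, 0.1], [0, 0, 0, 0, 0, 0, 0.1], [0, 0, 0, 0, 0, 0, 0.1], [0, 0, 0, 0, 0, 0, 0.1], [0, 0, 0, 0, 0, 0, 0.1], [0, 0, 0, 0, 0, 0, 0.1]])

```text
t: 24.1
tcp_pos: [0.6623, -0.0706, 0.1938]
tool_rot: [-0.078, 2.442, 0.027]
wrist_force: [0.5, 0.6, -0.1]
grip_width: 0.0393
```

```bash
python3 - <<'E'
from h import *
s=snap("top");crop(s,"t12",250,90,150,112,5)
E
```

```text
(no output)
```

View pics/t12.png

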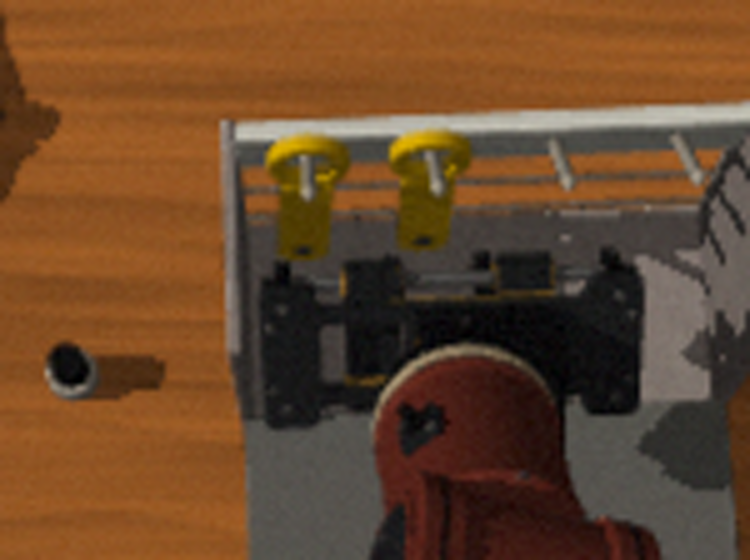

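Two plates hang (eyes at crop (306,155) and (430,155)). Retract and measure the third.

Request:
move_arm(moves=[[0, 0, 0, -8, -0.5, 10, 0.1], [0, 0, 0, -16, -1, 20, 0.1], [0, 0, 0, -16, -1, 20, -0.2], [0, 0, 0, -16, -1, 20, -0.2], [-0.3, 5, -0.5, -10, 0, 15, -0.2]])

```text
t: 24.65
tcp_pos: [0.5935, -0.0743, 0.2778]
tool_rot: [-0.069, 2.533, 0.02]
wrist_force: [0.9, 0.5, -1.3]
grip_width: 0.0506
```

```bash
python3 - <<'E'
from h import *
s=snap("top");plates(s)
a=np.radians(-13.5);p=np.array([.5704,.4144])-.012*np.array([np.cos(a),np.sin(a)]);print(p)
go((*p,.15),toolR(76.5))
crop(s,"t13",120,110,150,112,5)
c=snap("scene"); print(proj(c,[(.5704,.4144,.01)]),proj(s,[(.5704,.4144,.01)]))
crop(c,"s13",340,120,160,130,4.5)
E
```

```text
14 [167 171  23  43 370] cen px [177.4 193.2] mid [0.57   0.4145] eye [0.6158 0.4039] yaw -13.0 len 0.1378
[0.55873156 0.41720134]
t 24.7 tcp [ 0.5956 -0.0745  0.2833] shift mm [ -36.8  491.8 -133.3]
turn [  3.41  34.72 -16.06] 38.4
q [ 0.71 -0.14 -0.55  2.02 -0.3   0.66  1.95] F [1.4 0.1 4.5] w 0.0512
[[433.18637642 189.44243205]] [[177.89310104 191.88278264]]
```

View pics/t13.png

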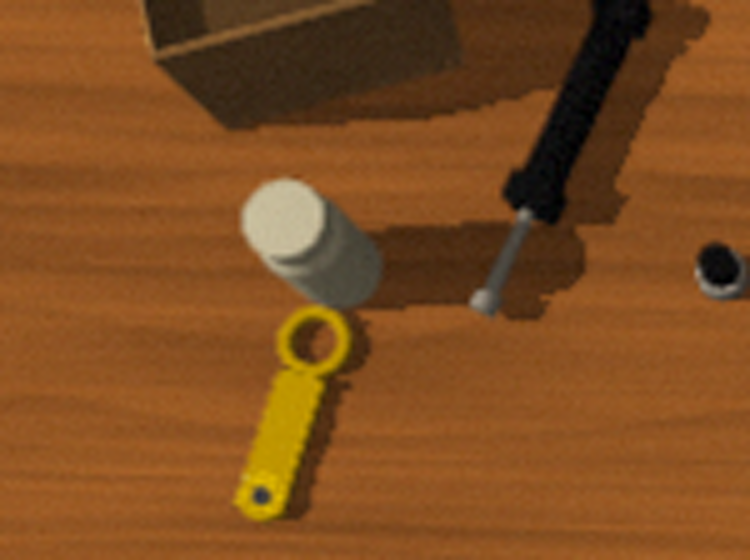

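View pics/s13.png

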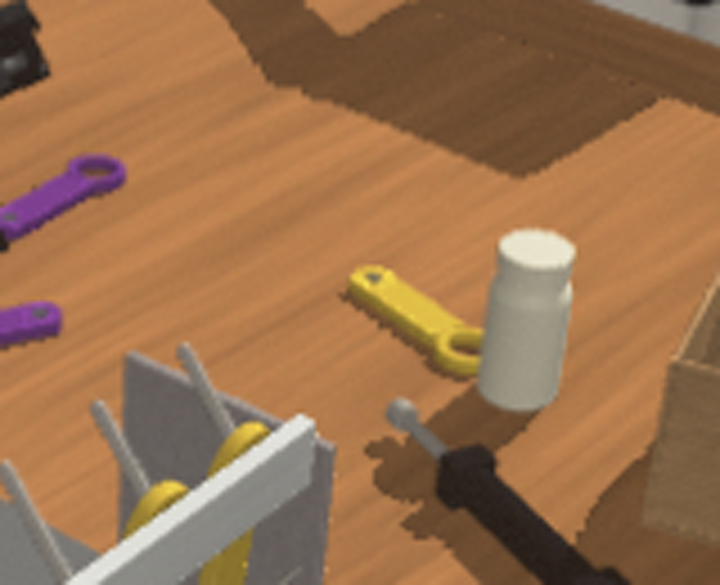

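Request:
move_arm(moves=[[0.17, 1.74, -0.8, -2.3, 24.7, 0, -0.2], [0.17, 1.74, -0.8, -2.3, 24.7, 0, -0.2], [0.17, 1.74, -0.8, -2.3, 24.7, 0, -0.2], [0.17, 1.74, -0.8, -2.3, 24.7, 0, -0.2], [0.17, 1.74, -0.8, -2.3, 24.7, 0, -0.2], [0.17, 1.74, -0.8, -2.3, 24.7, 0, -0.2], [0.17, 1.74, -0.8, -2.3, 24.7, 0, -0.2], [0.17, 1.74, -0.8, -2.3, 24.7, 0, -0.2], [0.17, 1.74, -0.8, -2.3, 24.7, 0, -0.2], [0.17, 1.74, -0.8, -2.3, 24.7, 0, -0.2], [0.17, 1.74, -0.8, -2.3, 24.7, 0, -0.2], [0.17, 1.74, -0.8, -2.3, 24.7, 0, -0.2], [0.17, 1.74, -0.8, -2.3, 24.7, 0, -0.2], [0.17, 1.74, -0.8, -2.3, 24.7, 0, -0.2], [0.17, 1.74, -0.8, -2.3, 24.7, 0, -0.2], [0.17, 1.74, -0.8, -2.3, 24.7, 0, -0.2], [0.17, 1.74, -0.8, -2.3, 24.7, 0, -0.2], [0.17, 1.74, -0.8, -2.3, 24.7, 0, -0.2], [0.17, 1.74, -0.8, -2.3, 24.7, 0, -0.2], [0.17, 1.74, -0.8, -2.3, 24.7, 0, -0.2]])

```text
t: 26.75
tcp_pos: [0.5501, 0.4214, 0.2775]
tool_rot: [0.366, 3.12, 0.007]
wrist_force: [0.2, 0.6, 1.0]
grip_width: 0.052
```

```bash
python3 - <<'E'
from h import *
go((.5488,.4195,.15),toolR(76.8))
c=snap("scene");crop(c,"s14",340,40,200,160,4)
E
```

```text
t 26.75 tcp [0.5501 0.4214 0.2775] shift mm [  -1.3   -1.9 -127.5]
turn [-0.24  0.07  0.18] 0.3
q [-0.11  0.58 -0.96  1.26  0.46  1.52  0.33] F [0.2 0.6 1. ] w 0.052
```

View pics/s14.png

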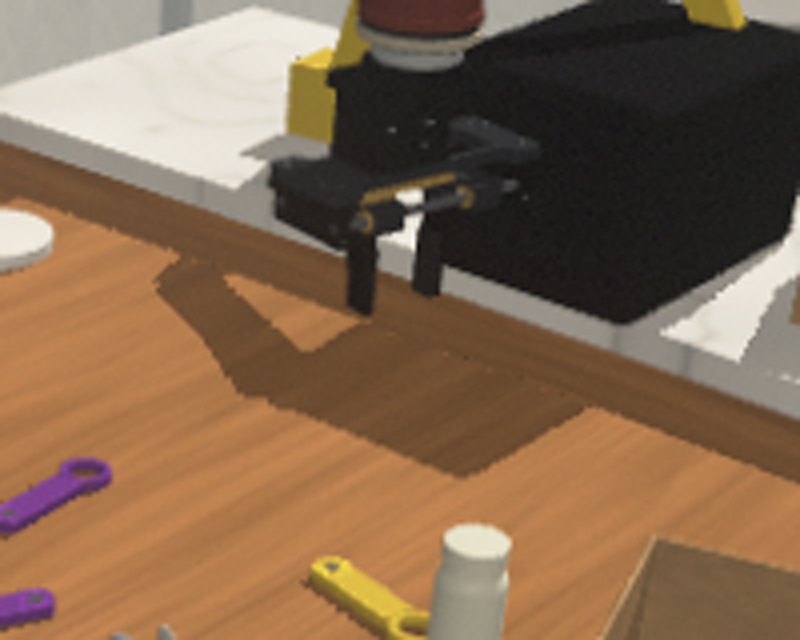

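Request:
move_arm(moves=[[-0.2, 0, 0.2, -1.3, -1.9, -40, -0.2], [0, 0, 0, 0, 0, -40, -0.2], [0, 0, 0, 0, 0, -40, -0.2], [0, 0, 0, 0, 0, -40, -0.2], [0, 0, 0, 0, 0, -30, -0.2], [0, 0, 0, 0, 0, -20, -0.2], [0, 0, 0, 0, 0, 0, -0.2], [0, 0, 0, 0, 0, 0, -0.2]])

```text
t: 27.6
tcp_pos: [0.5492, 0.4186, 0.0695]
tool_rot: [0.36, 3.117, 0.002]
wrist_force: [0.7, 0.4, 1.0]
grip_width: 0.0523
```

```bash
python3 - <<'E'
from h import *
go((.5488,.4195,.028),toolR(76.8))
c=snap("scene");crop(c,"s15",380,100,120,120,5)
E
```

```text
t 27.6 tcp [0.5492 0.4186 0.0695] shift mm [ -0.4   0.9 -41.5]
turn [-0.05  0.22 -0.01] 0.2
q [-0.12  0.72 -0.88  1.51  0.58  1.19  0.24] F [0.7 0.4 1. ] w 0.0523
```

View pics/s15.png

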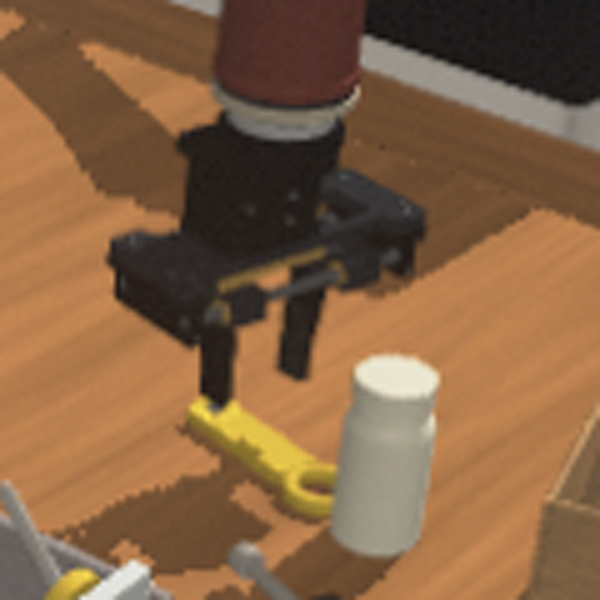

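Fingers straddle the strip; jar clear. Descend and grip.

Request:
move_arm(moves=[[0, 0.2, 0, -0.4, 0.7, -15, -0.2], [0, 0, 0, 0, 0, -14, -0.2], [0, 0, 0, 0, 0, -12.5, -0.2], [0, 0, 0, 0, 0, 0, -0.2], [0, 0, 0, 0, 0, 0, 1], [0, 0, 0, 0, 0, 0, 1], [0, 0, 0, 0, 0, 0, 1], [0, 0, 0, 0, 0, 0, 1], [0, 0, 0, 0, 0, 0, 1], [0, 0, 0, 0, 0, 0, 1], [0, 0, 0, 0, 0, 0, 1], [0, 0, 0, 0, 0, 0, 1]])

```text
t: 28.85
tcp_pos: [0.5486, 0.4187, 0.0272]
tool_rot: [0.361, 3.121, -0.0]
wrist_force: [-0.3, -0.1, -0.3]
grip_width: 0.0292
```

```bash
python3 - <<'E'
from h import *
O=(-.069,0,.023)
go((.5488,.4195,.028),toolR(76.8))
print(tcp_for(1,.11,O,40)[0])
go((tcp_for(1,.11,O,40)[0]),toolR(93.7,40))
E
```

```text
t 28.85 tcp [0.5486 0.4187 0.0272] shift mm [0.2 0.8 0.8]
turn [0.02 0.01 0.01] 0.0
q [-0.13  0.77 -0.85  1.53  0.62  1.13  0.22] F [-0.3 -0.1 -0.3] w 0.0292
[ 0.61873465 -0.14145704  0.23253157]
t 28.85 tcp [0.5486 0.4187 0.0272] shift mm [  70.2 -560.1  205.3]
turn [ -3.31 -39.99  16.22] 43.3
q [-0.13  0.77 -0.85  1.53  0.62  1.13  0.22] F [-0.3 -0.1 -0.3] w 0.0292
```

Request:
move_arm(moves=[[0, 0, 0, -1, 0, 10, 1], [0, 0, 0, -2, 0, 30, 1], [0, 0, 0, -2, 0, 35, 1], [0, 0, 0, -2, 0, 35, 1], [0, 0, 0, -2, 0, 35, 1], [0, 0, 0, -1, 0, 35, 1], [0, 0, 0, 0, 0, 35, 1], [0, 0, 0, 0, 0, 35, 1]])

```text
t: 29.65
tcp_pos: [0.5382, 0.4187, 0.2797]
tool_rot: [0.361, 3.12, 0.0]
wrist_force: [0.0, -0.6, -0.7]
grip_width: 0.0293
```

Request:
move_arm(moves=[[-0.16, -2, 0.81, 2, -28, 0, 1], [-0.16, -2, 0.81, 2, -28, 0, 1], [-0.16, -2, 0.81, 2, -28, 0, 1], [-0.16, -2, 0.81, 2, -28, 0, 1], [-0.16, -2, 0.81, 2, -28, 0, 1], [-0.16, -2, 0.81, 2, -28, 0, 1], [-0.16, -2, 0.81, 2, -28, 0, 1], [-0.16, -2, 0.81, 2, -28, 0, 1], [-0.16, -2, 0.81, 2, -28, 0, 1], [-0.16, -2, 0.81, 2, -28, 0, 1], [-0.16, -2, 0.81, 2, -28, 0, 1], [-0.16, -2, 0.81, 2, -28, 0, 1], [-0.16, -2, 0.81, 2, -28, 0, 1], [-0.16, -2, 0.81, 2, -28, 0, 1], [-0.16, -2, 0.81, 2, -28, 0, 1], [-0.16, -2, 0.81, 2, -28, 0, 1], [-0.16, -2, 0.81, 2, -28, 0, 1], [-0.16, -2, 0.81, 2, -28, 0, 1], [-0.16, -2, 0.81, 2, -28, 0, 1], [-0.16, -2, 0.81, 2, -28, 0, 1]])

```text
t: 31.65
tcp_pos: [0.5785, -0.1417, 0.2781]
tool_rot: [-0.081, 2.44, 0.03]
wrist_force: [0.9, 0.6, -0.5]
grip_width: 0.0295
```

```bash
python3 - <<'E'
from h import *
O=(-.069,0,.023)
go(*tcp_for(1,.11,O,40))
s=eyecheck(O);crop(s,"t16",250,90,180,135,4.4)
c=snap("scene");crop(c,"s16",250,120,200,160,3.6)
E
```

```text
t 31.65 tcp [ 0.5785 -0.1417  0.2781] shift mm [ 40.2   0.3 -45.6]
turn [-0.03  0.13 -0.12] 0.2
q [ 0.69 -0.16 -0.35  2.1  -0.56  0.6   2.33] F [ 0.9  0.6 -0.5] w 0.0295
pred eye [ 0.646  -0.1372  0.305 ] px [367.2 140.6]
hole px 367.0 140.5 10.996365547180176 12.578400611877441 world at z [ 0.6463 -0.1366  0.305 ]
```

View pics/t16.png

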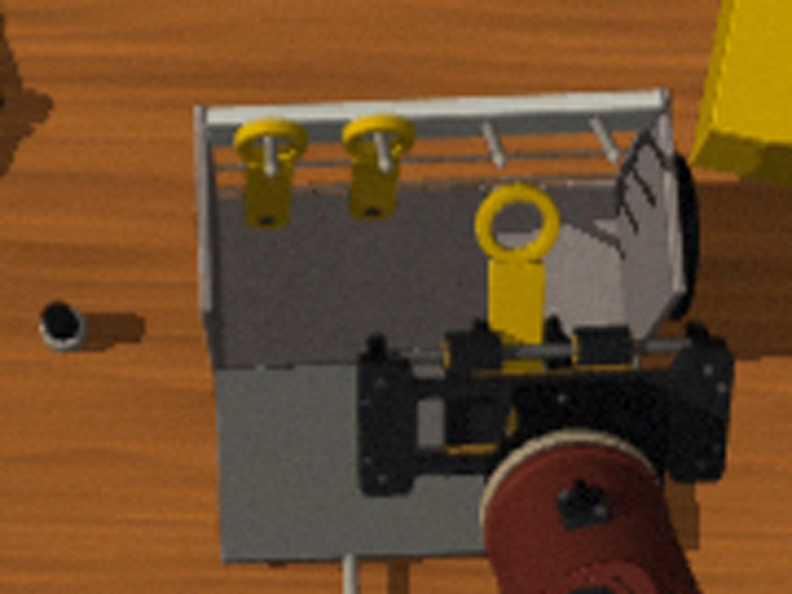

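View pics/s16.png

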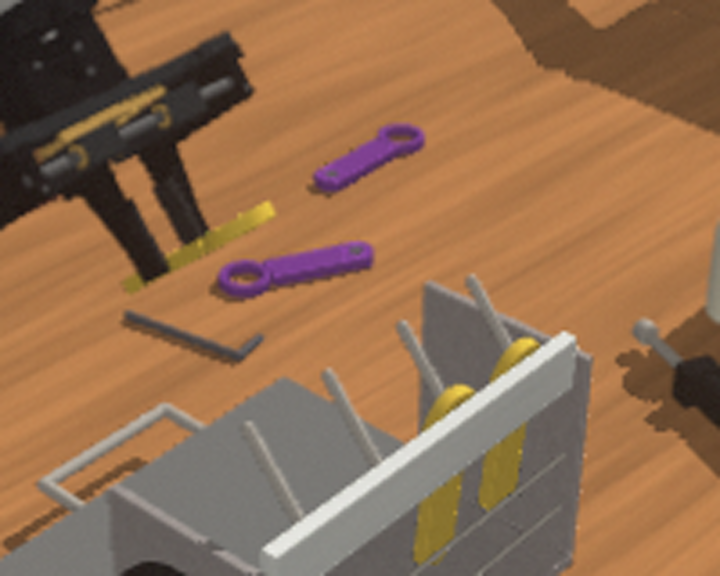

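Request:
move_arm(moves=[[0, 0, 0, 6.7, 0, -7.6, 1], [0, 0, 0, 6.7, 0, -7.6, 1], [0, 0, 0, 6.7, 0, -7.6, 1], [0, 0, 0, 6.7, 0, -7.6, 1], [0, 0, 0, 6.7, 0, -7.6, 1], [0, 0, 0, 6.7, 0, -7.6, 1], [0, 0, 0, 4.2, 0.2, -5, 1], [0, 0, 0, 4.2, 0.2, -5, 1], [0, 0, 0, 4.2, 0.2, -5, 1], [0, 0, 0, 4.2, 0.2, -5, 1], [0, 0, 0, 4.2, 0.2, -5, 1], [0, 0, 0, 4.2, 0.2, -5, 1], [0, 0, 0, 0, 0, 0, 1]])

```text
t: 33.05
tcp_pos: [0.6441, -0.1398, 0.2007]
tool_rot: [-0.079, 2.443, 0.032]
wrist_force: [-0.8, 0.9, -1.1]
grip_width: 0.0296
```

```bash
python3 - <<'E'
from h import *
O=(-.069,0,.023)
go(*tcp_for(1,.07,O,40))
s=eyecheck(O);crop(s,"t17",250,90,180,135,4.4)
E
```

```text
t 33.05 tcp [ 0.6441 -0.1398  0.2007] shift mm [0.3 0.  1.2]
turn [-0.15 -0.06 -0.04] 0.2
q [ 0.65  0.06 -0.4   2.07 -0.49  0.39  2.29] F [-0.8  0.9 -1.1] w 0.0296
pred eye [ 0.7117 -0.1355  0.2274] px [363.1 126.5]
hole px 362.92180252075195 126.33593940734863 10.47318172454834 12.39427661895752 world at z [ 0.7122 -0.1351  0.2274]
```

View pics/t17.png

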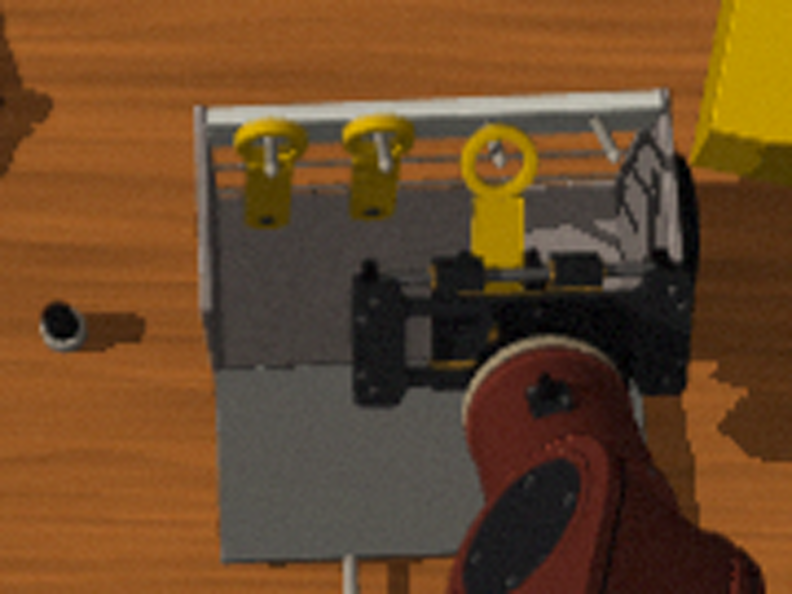

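Request:
move_arm(moves=[[0, 0, 0, 3.5, 0.2, -4, 1], [0, 0, 0, 3.5, 0.2, -4, 1], [0, 0, 0, 3.5, 0.2, -4, 1], [0, 0, 0, 3.5, 0.2, -4, 1], [0, 0, 0, 0, 0, 0, 1], [0, 0, 0, 0, 0, 0, 0.1], [0, 0, 0, 0, 0, 0, 0.1], [0, 0, 0, 0, 0, 0, 0.1], [0, 0, 0, 0, 0, 0, 0.1], [0, 0, 0, 0, 0, 0, 0.1], [0, 0, 0, 0, 0, 0, 0.1], [0, 0, 0, 0, 0, 0, 0.1]])

```text
t: 34.3
tcp_pos: [0.658, -0.1394, 0.1857]
tool_rot: [-0.078, 2.442, 0.031]
wrist_force: [-0.0, 0.4, -0.6]
grip_width: 0.0388
```

```bash
python3 - <<'E'
from h import *
s=snap("top");crop(s,"t18",250,90,180,135,4.4)
c=snap("scene");crop(c,"s18",250,140,200,160,3.6)
E
```

```text
(no output)
```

View pics/t18.png

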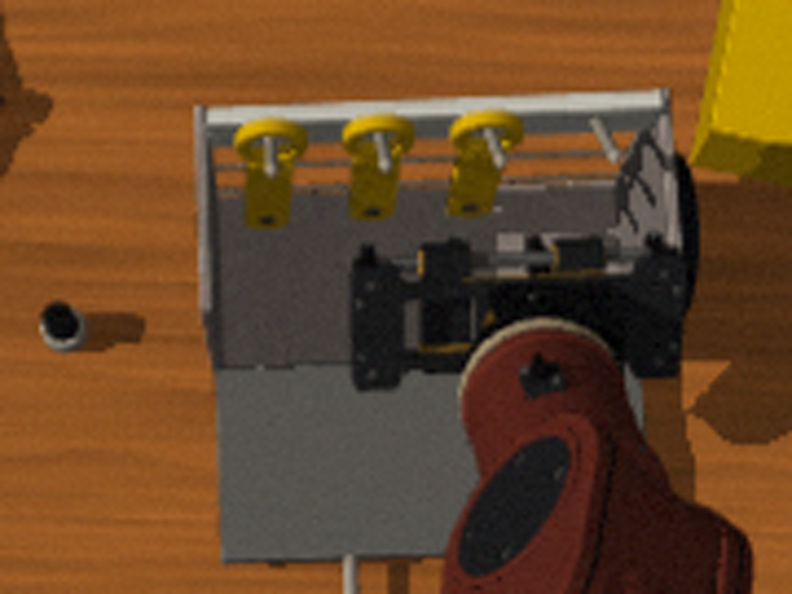

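View pics/s18.png

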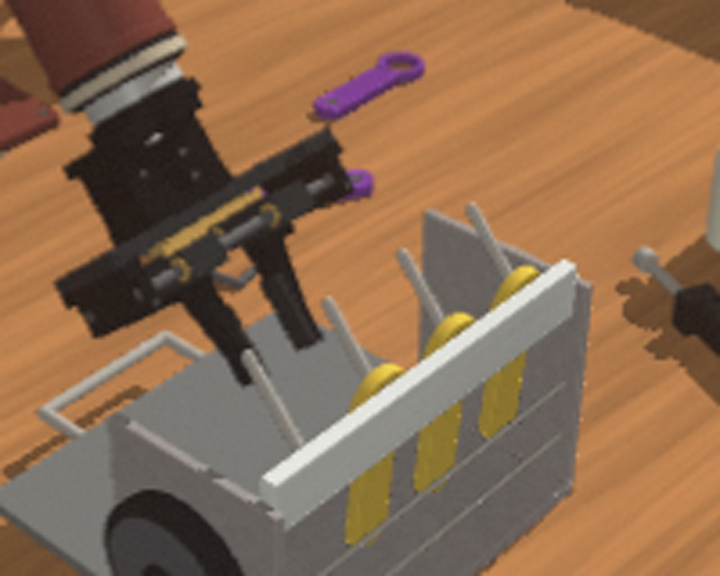

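Request:
move_arm(moves=[[0, 0, 0, -8, -0.5, 10, 0.1], [0, 0, 0, -16, -1, 20, 0.1], [0, 0, 0, -16, -1, 20, -0.2], [0, 0, 0, -16, -1, 20, -0.2], [-0.3, 5, -0.5, -10, 0, 5, -0.2], [-0.5, 8, 0, -10, 4, 0, -0.2], [-0.5, 8, 0, -10, 4, 0, -0.2], [-0.5, 8, 0, -10, 4, 0, -0.2], [-0.5, 8, 0, -10, 4, 0, -0.2], [0, 0, -8, -10, 3, 0, -0.2], [0, 0, -8, -10, 3, 0, -0.2], [0, 0, -8, -10, 3, 0, -0.2], [0, 0, -8, -10, 0, 0, -0.2], [0, 0, -8, 0, 0, 0, -0.2], [0, 0, -8, 0, 0, 0, -0.2], [0, 0, -8, 0, 0, 0, -0.2], [0, 0, -8, 0, 0, 0, -0.2], [0, 0, -8, 0, 0, 0, -0.2]])

```text
t: 36.2
tcp_pos: [0.5115, -0.1179, 0.2615]
tool_rot: [1.759, 2.552, -0.047]
wrist_force: [-0.2, -0.3, 0.2]
grip_width: 0.0522
```

```bash
python3 - <<'E'
from h import *
go((.4645,-.117,.20),toolR(3.7))
E
```

```text
t 36.2 tcp [ 0.5115 -0.1179  0.2615] shift mm [-47.    0.9 -61.5]
turn [  2.92   0.56 -17.15] 17.4
q [ 0.55  0.08 -0.46  1.75  0.09  1.3   0.43] F [-0.2 -0.3  0.2] w 0.0522
```

Request:
move_arm(moves=[[0.9, 0.2, -5.7, -15, 0.3, -20, 0.36], [1, 0.2, -5.7, -16, 0.3, -20, 0.36], [1, 0.2, -5.7, -16, 0.3, -21, 0.36], [0, 0, 0, 0, 0, 0, 0.36], [0, 0, 0, 0, 0, 0, 0.36]])

```text
t: 36.7
tcp_pos: [0.4652, -0.1171, 0.2007]
tool_rot: [2.138, 2.302, -0.001]
wrist_force: [-0.5, 0.0, 1.3]
grip_width: 0.029
```

```bash
python3 - <<'E'
from h import *
go((.4645,-.117,.0315),toolR(3.7))
s=snap("top"); crop(s,"t19",250,80,200,150,4)
E
```

```text
t 36.7 tcp [ 0.4652 -0.1171  0.2007] shift mm [-7.000e-01  1.000e-01 -1.692e+02]
turn [ 0.03 -0.01 -0.52] 0.5
q [ 0.58  0.04 -0.43  1.91  0.02  1.19  0.21] F [-0.5  0.   1.3] w 0.029
```

View pics/t19.png

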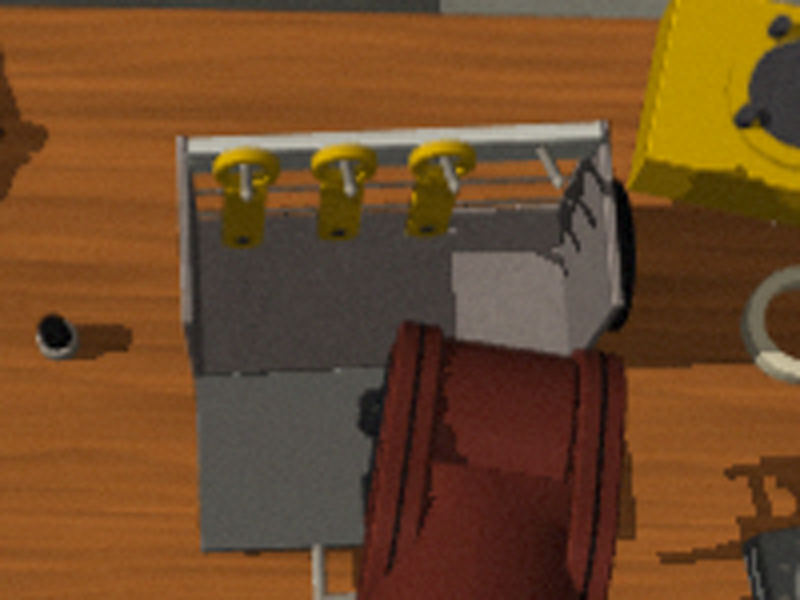

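Request:
move_arm(moves=[[0, 0, -0.5, -0.7, 0, -35, 0.36], [0, 0, 0, 0, 0, -35, 0.36], [0, 0, 0, 0, 0, -35, 0.36], [0, 0, 0, 0, 0, -20, 0.36], [0, 0, 0, 0, 0, -10, 0.36], [0, 0, 0, 0, 0, -10, 0.36], [0, 0, 0, 0, 0, -10, 0.36], [0, 0, 0, 0, 0, -8, 0.36], [0, 0, 0, 0, 0, -5, 0.36], [0, 0, 0, 0, 0, 0, 0.36]])

```text
t: 37.75
tcp_pos: [0.4641, -0.1168, 0.0313]
tool_rot: [-2.149, -2.289, 0.001]
wrist_force: [-0.1, -0.1, -0.3]
grip_width: 0.0277
```

```bash
python3 - <<'E'
from h import *
go((.4645,-.117,.0315),toolR(3.7))
s=snap("scene"); crop(s,"s20",200,130,240,180,3.3)
E
```

```text
t 37.75 tcp [ 0.4641 -0.1168  0.0313] shift mm [ 0.4 -0.2  0.2]
turn [-0.03 -0.09  0.09] 0.1
q [ 0.54  0.26 -0.42  2.07  0.14  0.84  0.1 ] F [-0.1 -0.1 -0.3] w 0.0277
```

View pics/s20.png

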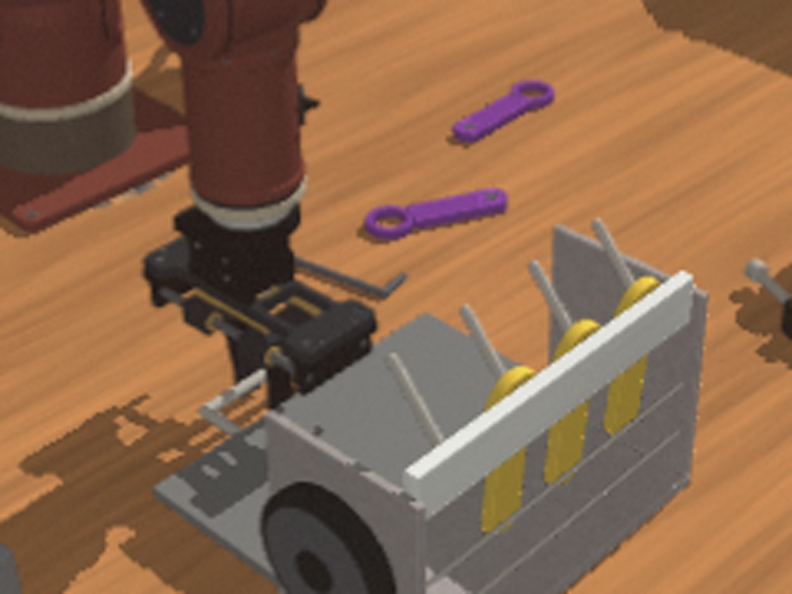

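Request:
move_arm(moves=[[0, 0, 0, 0, 0, 0, 1], [0, 0, 0, 0, 0, 0, 1], [0, 0, 0, 0, 0, 0, 1], [0, 0, 0, 0, 0, 0, 1], [0, 0, 0, 0, 0, 0, 1], [0, 0, 0, 0, 0, 0, 1], [0, 0, 0, 0, 0, 0, 1], [0, 0, 0, 0.2, 0, 15.7, 1], [0, 0, 0, 1.6, 0.1, 15.6, 1], [0, 0, 0, 3, 0.2, 15.5, 1], [0, 0, 0, 4.3, 0.3, 15.1, 1], [0, 0, 0, 5.6, 0.3, 14.6, 1], [0, 0, 0, 6.8, 0.5, 14.2, 1], [0, 0, 0, 8.1, 0.5, 13.4, 1], [0, 0, 0, 9.2, 0.6, 12.8, 1], [0, 0, 0, 10.3, 0.7, 11.8, 1]], grip_force=10)

```text
t: 39.4
tcp_pos: [0.5164, -0.1134, 0.1605]
tool_rot: [2.147, 2.289, 0.006]
wrist_force: [15.7, -2.1, -19.8]
grip_width: 0.0095
```

Request:
move_arm(moves=[[0, 0, 0, 2, 0, -2, 1], [0, 0, 0, 0, 0, 0, 1], [0, 0, 0, 0, 0, 0, 1]])

```text
t: 39.7
tcp_pos: [0.5159, -0.1136, 0.1588]
tool_rot: [-2.15, -2.29, -0.0]
wrist_force: [-2.1, 0.2, 4.3]
grip_width: 0.009
```

```bash
python3 - <<'E'
from h import *
go((.5143,-.1141,.1597),toolR(3.7))
s=snap("scene"); crop(s,"s21",200,130,240,180,3.3)
E
```

```text
t 39.7 tcp [ 0.5159 -0.1136  0.1588] shift mm [-1.6 -0.5  0.9]
turn [-0.01  0.01  0.08] 0.1
q [ 0.53  0.19 -0.44  1.85  0.09  1.12  0.12] F [-2.1  0.2  4.3] w 0.009
```

View pics/s21.png

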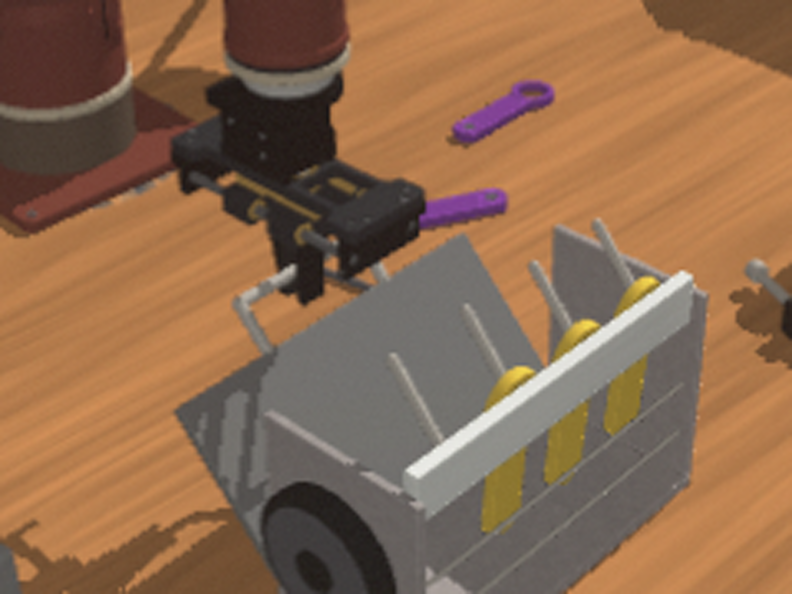

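Request:
move_arm(moves=[[0, 0, 0, 11.2, 0.7, 11, 1], [0, 0, 0, 12.2, 0.8, 9.9, 1], [0, 0, 0, 13, 0.8, 8.8, 1], [0, 0, 0, 13.7, 0.9, 7.6, 1], [0, 0, 0, 14.3, 0.9, 6.4, 1], [0, 0, 0, 14.8, 1, 5.2, 1], [0, 0, 0, 15.2, 1, 3.8, 1], [0, 0, 0, 15, 1, 2.5, 1], [0, 0, 0, 0, 0, 0, 1]])

```text
t: 40.65
tcp_pos: [0.6262, -0.1067, 0.2132]
tool_rot: [-2.15, -2.29, -0.001]
wrist_force: [1.9, -1.0, 0.1]
grip_width: 0.0091
```

```bash
python3 - <<'E'
from h import *
go((.640,-.106,.216),toolR(3.7))
s=snap("scene"); crop(s,"s22",200,130,240,180,3.3)
E
```

```text
t 40.65 tcp [ 0.6262 -0.1067  0.2132] shift mm [13.8  0.7  2.8]
turn [-0.03  0.02  0.08] 0.1
q [ 0.44  0.36 -0.44  1.53  0.16  1.29  0.05] F [ 1.9 -1.   0.1] w 0.0091
```

View pics/s22.png

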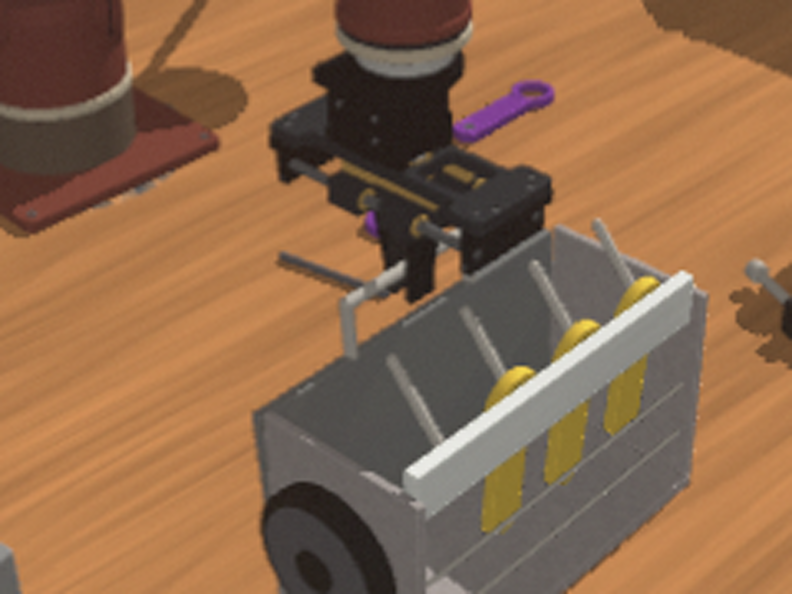

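Request:
move_arm(moves=[[0, 0, 0, 5, 0.3, 0.5, 1], [0, 0, 0, 5, 0.3, 0.5, 1], [0, 0, 0, 3, 0.2, 0.3, 1], [0, 0, 0, 1.5, 0.1, 0, 1], [0, 0, 0, 0, 0, 0, 1], [0, 0, 0, 0, 0, 0, 1]])

```text
t: 41.3
tcp_pos: [0.6384, -0.1059, 0.2144]
tool_rot: [-2.149, -2.288, 0.003]
wrist_force: [-5.4, -1.2, -2.2]
grip_width: 0.0092
```

Request:
move_arm(moves=[[0, 0, 0, 1.5, 0.1, 0, 1], [0, 0, 0, 1.5, 0.1, 0, 1], [0, 0, 0, 0, 0, 0, 1], [0, 0, 0, 0, 0, 0, 1]])

```text
t: 41.7
tcp_pos: [0.6388, -0.1059, 0.2143]
tool_rot: [-2.147, -2.285, 0.01]
wrist_force: [-19.9, -1.0, 5.9]
grip_width: 0.0099
```

Request:
move_arm(moves=[[0, 0, 0, -2.5, -0.2, 0, 1], [0, 0, 0, 0, 0, 0, 0.3], [0, 0, 0, 0, 0, 0, 0.3], [0, 0, 0, 0, 0, 0, 0.3], [0, 0, 0, 0, 0, 0, 0.3], [0, 0, 0, 0, 0, 15, 0.3], [0, 0, 0, 0, 0, 25, 0.3], [0, 0, 0, 0, 0, 30, 0.3], [0, 0, 0, -10, -10, 10, 0.3], [0, 0, 0, -15, -20, 0, 0.3], [0, 0, 0, -15, -20, 0, 0.3], [0, 0, 0, -15, -20, 0, 0.3], [0, 0, 0, -15, -20, 0, 0.3], [0, 0, 0, -15, -30, 0, 0.3], [0, 0, 0, -15, -30, 0, 0.3]])

```text
t: 43.2
tcp_pos: [0.5389, -0.2568, 0.2957]
tool_rot: [2.15, 2.291, -0.0]
wrist_force: [-0.5, -0.7, 0.3]
grip_width: 0.0302
```

```bash
python3 - <<'E'
from h import *
s=snap("scene"); crop(s,"s23",130,150,300,200,2.6)
t=snap("top"); crop(t,"t23",280,80,220,180,3.6); crop(t,"td",425,195,70,60,10)
crop(s,"sd2",130,260,90,80,7)
go((.474,-.437,.18),toolR(69))
E
```

```text
t 43.3 tcp [ 0.5368 -0.2618  0.2954] shift mm [ -62.8 -175.2 -115.4]
turn [ 0.19 -0.   65.85] 65.8
q [ 0.68  0.23 -0.36  1.51  0.08  1.42  0.37] F [-0.1 -0.9  0.4] w 0.0305
```

View pics/s23.png

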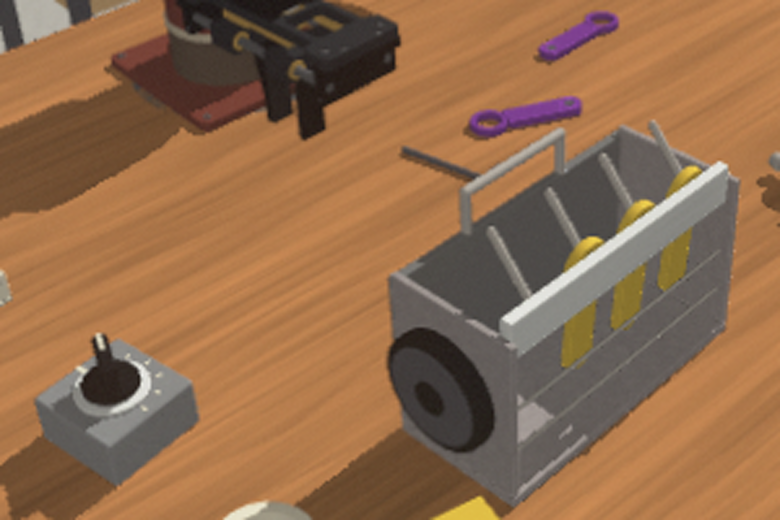

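View pics/t23.png

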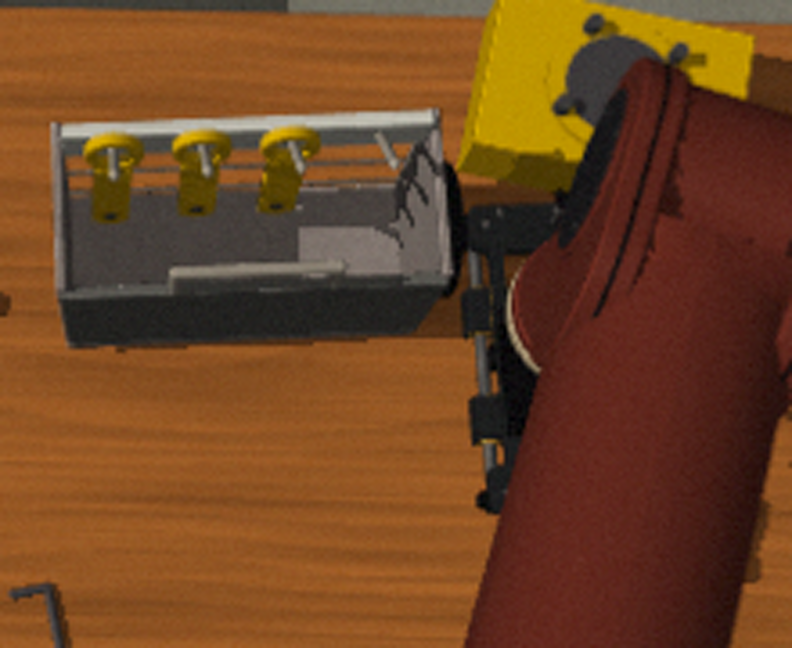

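View pics/td.png

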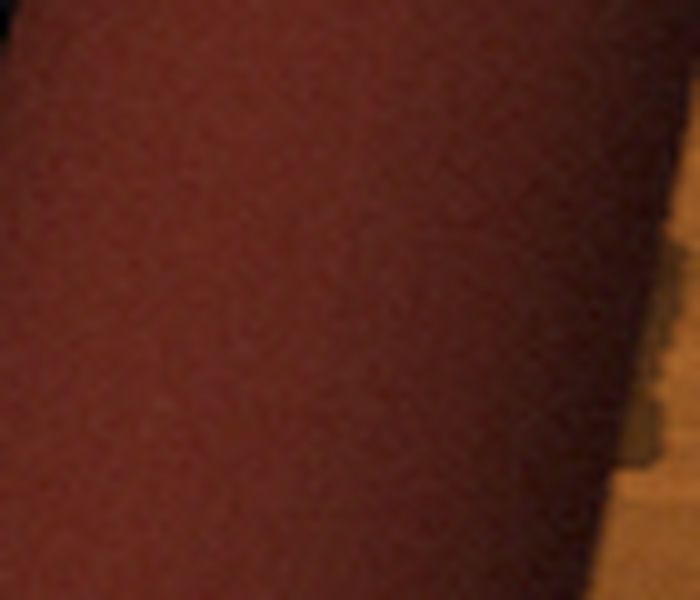

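View pics/sd2.png

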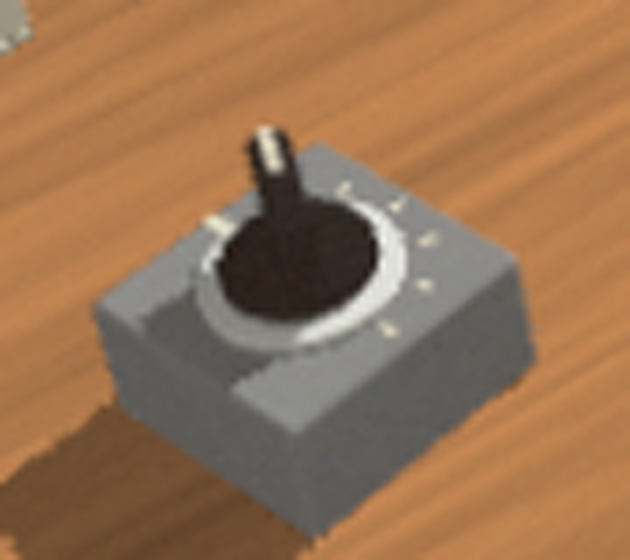

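Request:
move_arm(moves=[[0, 0, 6.68, -6.2, -17.6, -11, 0], [0, 0, 6.68, -6.2, -17.6, -11, 0], [0, 0, 6.68, -6.2, -17.6, -11, 0], [0, 0, 6.68, -6.2, -17.6, -11, 0], [0, 0, 6.68, -6.2, -17.6, -11, 0], [0, 0, 6.68, -6.2, -17.6, -11, 0], [0, 0, 6.68, -6.2, -17.6, -11, 0], [0, 0, 6.68, -6.2, -17.6, -11, 0], [0, 0, 6.68, -6.2, -17.6, -11, 0], [0, 0, 6.68, -6.2, -17.6, -11, 0], [0, 0, 0, 0, 0, 0, 0], [0, 0, 0, 0, 0, 0, 0]])

```text
t: 44.5
tcp_pos: [0.4778, -0.4315, 0.1851]
tool_rot: [-0.539, -3.095, 0.0]
wrist_force: [0.3, 0.3, 0.2]
grip_width: 0.0435
```

```bash
python3 - <<'E'
from h import *
go((.475,-.4375,.092),toolR(70))
s=snap("scene"); crop(s,"s24",100,200,150,140,5)
E
```

```text
t 44.5 tcp [ 0.4778 -0.4315  0.1851] shift mm [ -2.8  -6.  -93.1]
turn [ 0.   -0.03 -0.23] 0.2
q [ 0.98  0.39 -0.41  1.54  0.16  1.24  1.77] F [0.3 0.3 0.2] w 0.0435
```

View pics/s24.png

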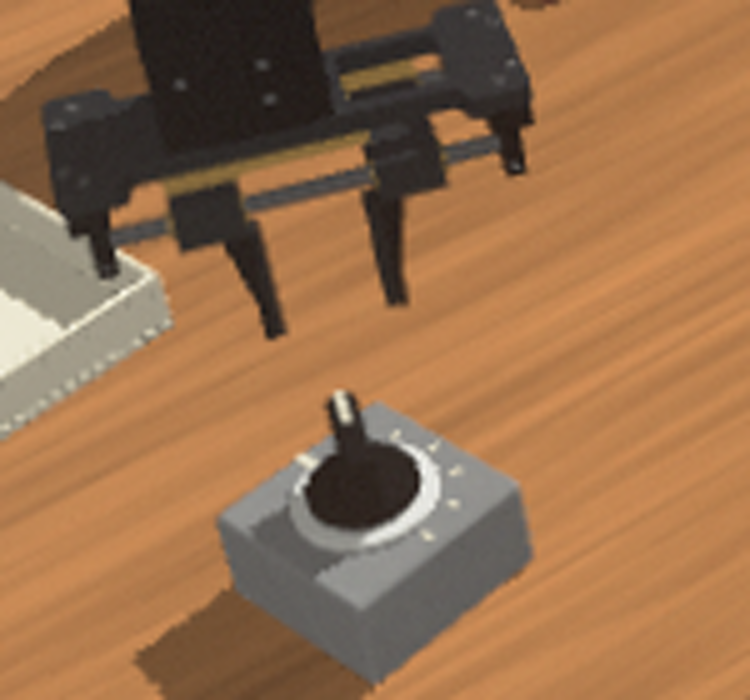

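Request:
move_arm(moves=[[0, 0, 0, -1.4, -3, -25, 0], [0, 0, 0, -1.4, -3, -25, 0], [0, 0, 0, 0, 0, -20, 0], [0, 0, 0, 0, 0, -13, 0], [0, 0, 0, 0, 0, -10, 0], [0, 0, 0, 0, 0, 0, 0], [0, 0, 0, 0, 0, 0, 1], [0, 0, 0, 0, 0, 0, 1], [0, 0, 0, 0, 0, 0, 1], [0, 0, 0, 0, 0, 0, 1], [0, 0, 0, 0, 0, 0, 1], [0, 0, 0, 0, 0, 0, 1], [0, 0, 0, 0, 0, 0, 1], [0, 0, 0, 0, 0, 0, 1]], grip_force=20)

```text
t: 45.95
tcp_pos: [0.4754, -0.4374, 0.0923]
tool_rot: [-0.534, -3.096, 0.001]
wrist_force: [-0.5, 3.5, 4.8]
grip_width: 0.0138
```

```bash
python3 - <<'E'
from h import *
go((.475,-.4375,.092),toolR(70))
s=snap("scene"); crop(s,"s25",100,200,150,140,5)
E
```

```text
t 45.95 tcp [ 0.4754 -0.4374  0.0923] shift mm [-0.4 -0.1 -0.3]
turn [ 0.04 -0.01 -0.43] 0.4
q [ 0.98  0.48 -0.39  1.63  0.2   1.08  1.76] F [-0.5  3.5  4.8] w 0.0138
```

View pics/s25.png

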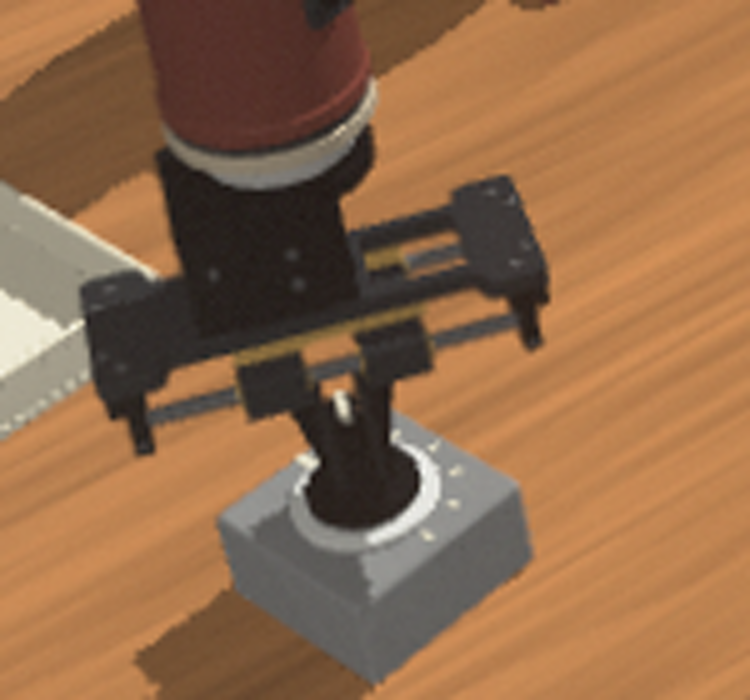

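Request:
move_arm(moves=[[0, 0, -6, 0, 0, 0, 1], [0, 0, -6, 0, 0, 0, 1], [0, 0, -6, 0, 0, 0, 1], [0, 0, -6, 0, 0, 0, 1], [0, 0, -6, 0, 0, 0, 1], [0, 0, -6, 0, 0, 0, 1], [0, 0, -6, 0, 0, 0, 1], [0, 0, -6, 0, 0, 0, 1], [0, 0, -6, 0, 0, 0, 1], [0, 0, -6, 0, 0, 0, 1]])

```text
t: 47.0
tcp_pos: [0.4757, -0.4372, 0.0923]
tool_rot: [-2.015, -2.41, -0.0]
wrist_force: [1.1, 3.4, 5.2]
grip_width: 0.0138
```

```bash
python3 - <<'E'
from h import *
go((.475,-.4375,.092),toolR(-50))
E
```

```text
t 47.0 tcp [ 0.4757 -0.4372  0.0923] shift mm [-0.7 -0.3 -0.3]
turn [-3.000e-02  1.000e-02 -6.019e+01] 60.2
q [ 0.83  0.45 -0.2   1.63  0.1   1.06  0.78] F [1.1 3.4 5.2] w 0.0138
```

Request:
move_arm(moves=[[0, 0, -6, 0, 0, 0, 1], [0, 0, -6, 0, 0, 0, 1], [0, 0, -6, 0, 0, 0, 1], [0, 0, -6, 0, 0, 0, 1], [0, 0, -6, 0, 0, 0, 1], [0, 0, -6, 0, 0, 0, 1], [0, 0, -6, 0, 0, 0, 1], [0, 0, -6, 0, 0, 0, 1], [0, 0, -6, 0, 0, 0, 1], [0, 0, -6, 0, 0, 0, 1], [0, 0, 0, 0, 0, 0, 1], [0, 0, 0, 0, 0, 0, 1]])

```text
t: 48.2
tcp_pos: [0.476, -0.4373, 0.0922]
tool_rot: [-2.946, -1.091, -0.002]
wrist_force: [3.7, 3.6, 5.4]
grip_width: 0.0141
```

```bash
python3 - <<'E'
from h import *
go((.475,-.4375,.092),toolR(-50))
s=snap("scene"); crop(s,"s26",100,200,150,140,5)
E
```

```text
t 48.2 tcp [ 0.476  -0.4373  0.0922] shift mm [-1.  -0.2 -0.2]
turn [-0.05  0.05 -0.63] 0.6
q [ 0.68  0.44 -0.    1.64  0.    1.05 -0.19] F [3.7 3.6 5.4] w 0.0141
```

View pics/s26.png

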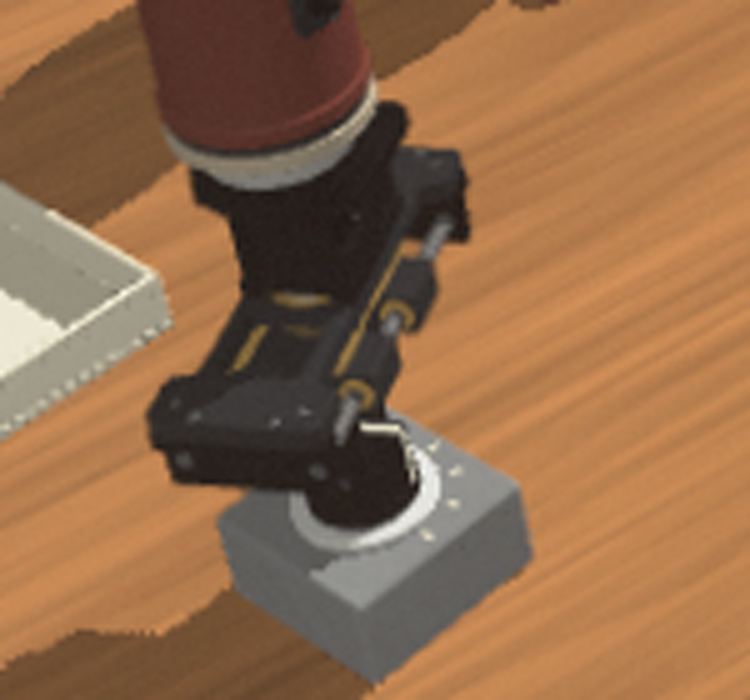

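Pointer now points to the rear right. Release, rise and check.

Request:
move_arm(moves=[[0, 0, 0, 0, 0, 0, 0], [0, 0, 0, 0, 0, 0, 0], [0, 0, 0, 0, 0, 0, 0], [0, 0, 0, 0, 0, 0, 0], [0, 0, 0, 0, 0, 0, 0], [0, 0, 0, 0, 0, 20, 0], [0, 0, 0, 0, 0, 30, 0], [0, 0, 0, 0, 0, 40, 0], [0, 0, 0, 0, 0, 40, 0], [0, 0, 0, -40, -30, 40, 0], [0, 0, 0, -40, -30, 0, 0], [0, 0, 0, -30, -40, 0, 0], [0, 0, 0, -30, -40, 0, 0], [0, 0, 0, -30, -30, 0, 0], [0, 0, 0, 0, 0, 0, 0], [0, 0, 0, 0, 0, 0, 0]])

```text
t: 49.85
tcp_pos: [0.3124, -0.6019, 0.2527]
tool_rot: [-2.948, -1.08, 0.001]
wrist_force: [1.0, -1.0, -0.3]
grip_width: 0.0434
```

```bash
python3 - <<'E'
from h import *
s=snap("scene"); crop(s,"s27",130,260,90,80,7); crop(s,"s27b",250,170,200,160,4)
t=snap("top"); crop(t,"t27",425,195,70,60,10); crop(t,"t27b",120,70,400,220,2)
go((0,0,0))
E
```

```text
t 49.95 tcp [ 0.315  -0.6003  0.253 ] shift mm [-315.   600.3 -253. ]
q [ 0.94  0.39  0.11  1.38 -0.04  1.37  0.19] F [ 0.5 -0.2 -0.6] w 0.0433
```

View pics/s27.png

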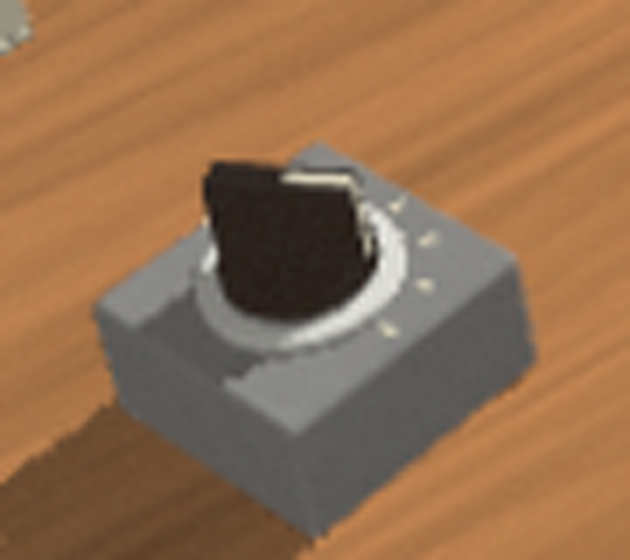

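View pics/t27.png

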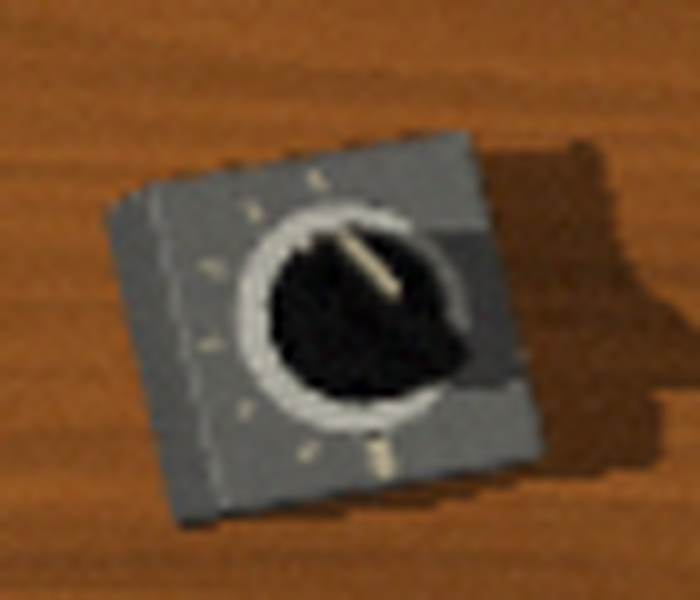

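View pics/s27b.png

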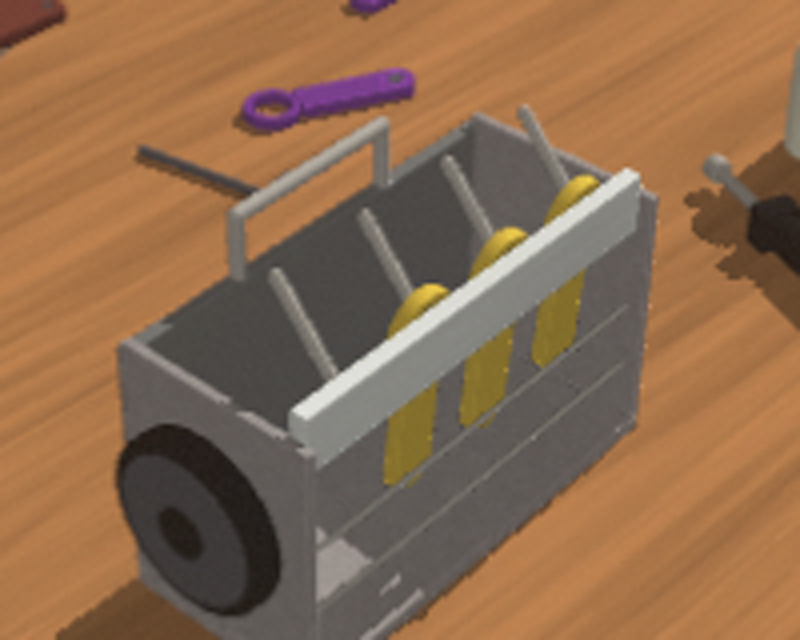

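View pics/t27b.png

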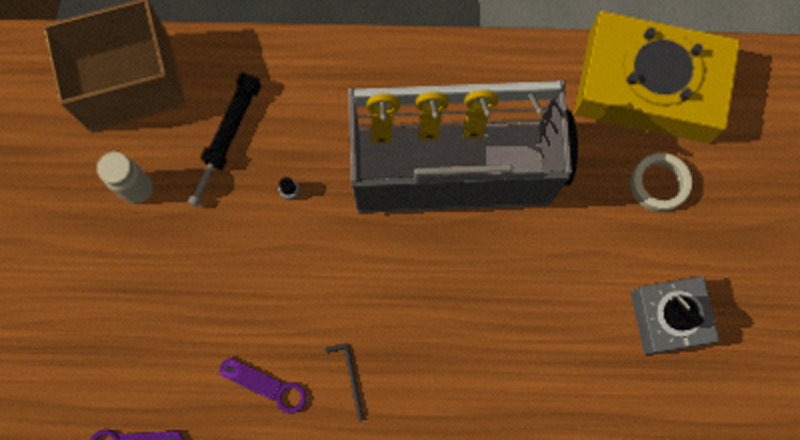

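```bash
python3 - <<'E'
from h import *
t=snap("top"); p=onz(t,[(425+39.8,195+29.2),(425+34,195+23.2)],.094); d=p[1]-p[0]
print("pointer dir",np.degrees(np.arctan2(d[1],d[0])))
k=onz(t,[(425+a/10,195+b/10) for a,b in [(382,458),(310,450),(245,408),(210,344),(212,268),(253,210),(317,180)]],.05)
print(np.degrees(np.arctan2(k[:,1]+.4375,k[:,0]-.4745)))
print(sensors.get_state()["wrist_force"])
E
```

```text
pointer dir 43.163789811867176
[-165.07547201  164.24113215  131.14782756  100.00094864   67.20943739
   36.53050795    7.14847562]
[0.35704894 1.02231403 0.85350688]
```

```bash
python3 - <<'E'
from h import *
print(r.job_done()); t=snap("top"); crop(t,"end",250,70,260,200,3)
E
```

```text
the job is handed in; nothing more can be done
None
the job is handed in; nothing more can be done
```

I folded the flap down and hung all three yellow plates by their eyes on pins 3, 2 and 1. I then pushed the flap shut against its stop and turned the dial clockwise from speed 1 to speed 5. The job was handed in at about 50 s of the 208 s allowed; `job_done` gives no verdict.

**Last checks, from both cameras:**
- **Plates:** all three hang eye up, each on its own pin.
- **Flap:** it looks shut, and pushing the bar further met about 20 N at the stop. I did not measure its angle after letting go.
- **Dial:** the pointer reads about 43°. The speed-5 tick reads about 37° by its pixels, and about 40° worked out from the controller box's angle. Speed 4 is at 67° and speed 6 at 7°, so it sits in the speed-5 detent. The few degrees of difference are within what I can read off the picture.
- **Other things:** by eye, the hex key, cylinder, fitting, tape, jar and purple plates are where they started. The gripper is open and touching nothing.

**What did not go to plan:**
- One plate was knocked about 4 cm aside during the run, ending close to the jar. I measured it again before picking it up.
- While I was closing the flap, the force on the gripper rose to about 25 N for a moment at mid-swing. A 2 mm correction relieved it.

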